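# Close the casting pot

### The job

The lid of the blue casting pot lies on its seal with its four hand nuts spun down loosely. Tighten the nuts clockwise in cross order, about half a turn each: take one nut until you feel it go firm as the lid lands on the metal rim, next the nut straight across from it, and only then the other two, so that the lid comes down evenly and all four end up firm. Do not force a nut on past firm, let go at the end, and leave the other things on the bench where they are.

Things in the scene. Friction and masses are not known exactly. Their poses are not given: they have to be found in the camera images.
- pot: Blue casting pot, fixed to the bench, 148 mm across. Origin: centre of its underside on the bench, z up. Lid: upper face 166 mm above the bench; gauge and valve on it, none over 45 mm from the middle, reach 205 mm. Four bolts on a circle of 95 mm radius carry nut_a, b, c, d at 45, 135, 225, 315 degrees from the pot's x axis (counter-clockwise from above): a faces c, b faces d.
- lid: Aluminium lid of the pot, 176 mm across with four ears 40 x 36 mm under the nuts. Origin: centre of its underside, z up; upper face 14 mm above it. It rests on a springy seal (about 12 N per mm in all) and has 1.4 to 2.3 mm to sink until it lands, metal on metal, on the rim.
- nut_a: Black fluted steel hand nut, across the lid from nut_c. Round grip 40 mm across, from 14 to 40 mm above its origin; below it a neck 20 mm and a flange 32 mm across; bolt end 10 mm proud of it. Finger pads that squeeze it with about 11 N slip round it at about 0.45 N m. Origin: on the bolt axis, underside of the flange, z up; x points along the white mark on top. It turns about the upright bolt only and sinks 5 mm a turn.
- nut_b: Black fluted steel hand nut, across the lid from nut_d. Round grip 40 mm across, from 14 to 40 mm above its origin; below it a neck 20 mm and a flange 32 mm across; bolt end 10 mm proud of it. Finger pads that squeeze it with about 11 N slip round it at about 0.45 N m. Origin: on the bolt axis, underside of the flange, z up; x points along the white mark on top. It turns about the upright bolt only and sinks 5 mm a turn.
- nut_c: Black fluted steel hand nut, across the lid from nut_a. Round grip 40 mm across, from 14 to 40 mm above its origin; below it a neck 20 mm and a flange 32 mm across; bolt end 10 mm proud of it. Finger pads that squeeze it with about 11 N slip round it at about 0.45 N m. Origin: on the bolt axis, underside of the flange, z up; x points along the white mark on top. It turns about the upright bolt only and sinks 5 mm a turn.
- nut_d: Black fluted steel hand nut, across the lid from nut_b. Round grip 40 mm across, from 14 to 40 mm above its origin; below it a neck 20 mm and a flange 32 mm across; bolt end 10 mm proud of it. Finger pads that squeeze it with about 11 N slip round it at about 0.45 N m. Origin: on the bolt axis, underside of the flange, z up; x points along the white mark on top. It turns about the upright bolt only and sinks 5 mm a turn.
- turn_a (a joint): Turn of nut_a, rad, growing as it is tightened (clockwise from above); zero arbitrary. Starts at -0.5 to 0.5 and goes firm 2.0 to 4.5 rad further on, mostly near half a turn: differs by nut and pot. Loose it drags 0.04 N m; squeezing the seal takes up to 0.15; once the lid has landed the torque climbs steeply. Firm: 0.3 to 0.5 N m at the nut; over 0.7 it is forced. It stays where it is left.
- turn_b (a joint): Turn of nut_b, rad, growing as it is tightened (clockwise from above); zero arbitrary. Starts at -0.5 to 0.5 and goes firm 2.0 to 4.5 rad further on, mostly near half a turn: differs by nut and pot. Loose it drags 0.04 N m; squeezing the seal takes up to 0.15; once the lid has landed the torque climbs steeply. Firm: 0.3 to 0.5 N m at the nut; over 0.7 it is forced. It stays where it is left.
- turn_c (a joint): Turn of nut_c, rad, growing as it is tightened (clockwise from above); zero arbitrary. Starts at -0.5 to 0.5 and goes firm 2.0 to 4.5 rad further on, mostly near half a turn: differs by nut and pot. Loose it drags 0.04 N m; squeezing the seal takes up to 0.15; once the lid has landed the torque climbs steeply. Firm: 0.3 to 0.5 N m at the nut; over 0.7 it is forced. It stays where it is left.
- turn_d (a joint): Turn of nut_d, rad, growing as it is tightened (clockwise from above); zero arbitrary. Starts at -0.5 to 0.5 and goes firm 2.0 to 4.5 rad further on, mostly near half a turn: differs by nut and pot. Loose it drags 0.04 N m; squeezing the seal takes up to 0.15; once the lid has landed the torque climbs steeply. Firm: 0.3 to 0.5 N m at the nut; over 0.7 it is forced. It stays where it is left.
- truck_blue: Bystander. Blue toy truck 110 mm long, 62 mm high; origin at the centre of its underside.
- truck_green: Bystander. Green toy truck, same size; origin at the centre of its underside.
- mould_half: Bystander. Flesh-coloured mould half, block 100 x 75 x 28 mm; origin at the centre of its underside.
- mix_cup: Bystander. White mixing cup 76 mm across, 85 mm high; origin at the centre of its underside.
- resin_bottle: Bystander. Amber bottle 60 mm across, 140 mm high; origin at the centre of its underside.
- webcam: Bystander. Small black and silver camera on a round foot, 56 mm across, 71 mm high; origin at the centre of its foot.
- binder_clip: Bystander. Black binder clip 41 mm wide, 36 mm high; origin at the centre of its underside.
- spare_nut: Bystander. Spare steel hand nut standing on the bench, like the nuts on the pot, 40 mm across and high; not needed. Origin at the centre of its underside.

How it is judged:
On the way, in this order (a step that is already met when the one before it is completed fails the run):
1. one nut is firm (it presses the lid with more than 20 N) while the other three have not been tightened yet (turn below 1.2 rad) (((contact force between nut_a and lid above 20 N and value of joint each of turn_b, turn_c, turn_d below 1.2 rad) or (contact force between nut_b and lid above 20 N and value of joint each of turn_a, turn_c, turn_d below 1.2 rad) or (contact force between nut_c and lid above 20 N and value of joint each of turn_a, turn_b, turn_d below 1.2 rad) or (contact force between nut_d and lid above 20 N and value of joint each of turn_a, turn_b, turn_c below 1.2 rad))), for 0.2 s.
2. the nut across from it is firm too, while the other two have not been tightened yet (((contact force between each of nut_a, nut_c and lid above 20 N and value of joint each of turn_b, turn_d below 1.2 rad) or (contact force between each of nut_b, nut_d and lid above 20 N and value of joint each of turn_a, turn_c below 1.2 rad))), for 0.2 s.
At the end, for the whole second after the job is handed in: All four nuts are firm, each pressing the lid with 20 to 85 N, the lid is down on the rim and level to 0.004 rad, the nuts at rest and the bystanders within 40 mm of where they stood (contact force between each of nut_a, nut_b, nut_c, nut_d and lid above 20 N and angle between lid's own z axis and vertical below 0.004 rad and velocity of joint each of turn_a, turn_b, turn_c, turn_d below 0.1 rad/s); the robot touches nothing.
It fails at once if a nut is forced past firm (it presses the lid with more than 85 N) (contact force between any of nut_a, nut_b, nut_c, nut_d and lid above 85 N).
It fails at once if a bystander is moved by more than 40 mm (distance of any of truck_blue, truck_green, mould_half, mix_cup, resin_bottle, webcam, binder_clip, spare_nut from where it was at the start of the episode above 0.04 m).
It also fails if it takes over 72 s, if anything falls off the work surface, if the arm or the gripper's body presses on something with over 40 N, if the wrist force passes 120 N, or if a joint passes its speed limit or range.

### The arm

A 7-joint arm with a two-finger parallel gripper is mounted at the origin on the work surface. World frame = base frame: x ahead of the robot, y to its left, z up, the work surface at z = 0. Lengths are in m, angles in rad, forces in N, time in s.
With the tool pointing down it reaches from about 0.4 to 0.85 m from the base axis. Payload 10.4 kg.
Tool frame: the origin (TCP) lies at the very end of the fingers, on their centre line; the grasp point (between the pads) lies 19 mm behind it; y points along the fingers, x is the direction in which the jaws open and shut, and the axes are right-handed (so a half turn about y gives the same grasp; the last joint's range is limited). The gripper opens to 87 mm and grips with 3 to 60 N. Pads are 19 mm wide; open, the fingers measure 117 mm over their backs; the gripper's body (75 mm by 190 mm) begins 51 mm behind the grasp point.
Start: joints at [1.307, 0.332, -0.065, 1.46, 0.022, 1.35, -0.088], TCP at [0.149, -0.607, 0.223] pointing down, gripper open.
Joint ranges: [-2.6, 2.6], [-0.5, 2.12], [-1.47, 1.34], [0.16, 2.42], [-1.27, 4.41], [0.06, 2.06], [-2.6, 2.6]. Speed limits (rad/s): [2.22, 2.22, 2.79, 2.79, 3.14, 3.14, 3.14].

### API

Orientations are given as a unit quaternion [x, y, z, w].
In Python, from bench import readout, vision, r gives the robot as it stands.
- The arm moves only by the tool arm_command, never from a script. Its argument "targets" is a list that holds one entry, the list of rows, each a list of 6 numbers: the shift along the tool's x, y, z in m, then the turn, a rotation vector about the tool's x, y, z in degrees. A call has 1 to 12 rows; each row shifts and turns the commanded pose from where the row before left it, along the tool's axes as they then stand; what a row does not reach is not made up. A row lasts 1/12 s, in which the tool goes at most 41.7 mm and 7.16 degrees, less where a joint would pass 70% of its speed; a pose out of reach is approached as far as the arm can. A call is refused whole if a number of a shift passes 0.0417 or a number of a turn 7.16, either way. A call with a gripper value outside its range is refused whole. "hand" is the opening, from 0 (shut) to 1 (fully open), set as the call begins (left out, the last holds). The fingers move at their own pace and stop on an object; "grip_force" is the grip in N (left out, the last holds). Time passes only in rows, so rows that do not move let the fingers close. It gives the time, the measured TCP pose, the force and the opening at its end, in the units of the state.
- readout.read_state(): the state, without advancing time (a new reading comes with each control period).
- vision.camera(name): name is "scene" or "top"; returns a dict with "pixels" (384x512x3 uint8, blue, green, red), "fovy" (degrees; the focal length in pixels is half the picture's height over the tangent of half this angle, whatever the lens; pixels are square), "cx", "cy" (the principal point, pixels), "D" ([k1, k2, p1, p2, k3] as OpenCV has them; the pictures are not rectified), "R" (3x3) and "t" (3): a world point X has camera coordinates R X + t. Camera axes: x right, y down, z forward; pixel columns grow to the right and rows downward; lengths in m; the calibration is good to about 2 mm. A picture is of the moment at which its call begins. There is no depth.
- r.close_job(): hands the job in, once; it reports no verdict.
The state is a dict: "time": time; "joint_positions": joint angles; "joint_vel": joint speeds; "joint_torque": joint torques, N m; "ee_pos": TCP position; "eef_rot": TCP orientation; "ft_force": force on the tool from outside, world axes, zero at the start; "torque": the same for the moment, N m; "width": finger opening in m.
Only numpy, scipy, OpenCV 4.12 (cv2) and the standard library are available. Lean on these libraries where they do the work, as an engineer would, in place of code of your own. Each camera call takes 0.05 s, during which the arm holds its last target.

## Working session

There is one attempt and no reset: what is moved stays moved. The work goes in short steps, Python scripts to look and compute and a tool call to move; the robot and the scene stay as the last step left them, time stands still between calls to the robot, and variables do not carry over. Pictures are saved under pics/ and viewed, and the job is handed in when it is done.

Besides the shell and the picture viewer there is one more tool, called after "Call:" as name([rows], argument=value, ...), one row to a line, values as JSON. arm_command: Moves the arm, as the interface text tells. Its arguments: {"type":"object","properties":{"targets":{"type":"array","items":{"type":"array","items":{"type":"array","items":{"type":"number"}}}},"hand":{"type":"number"},"grip_force":{"type":"number"}},"required":["targets"]}

```bash
mkdir -p pics; ls; python3 - <<'E'
from bench import readout, vision, r
import cv2,numpy as np
s=readout.read_state(); print(s)
for n in("scene","top"):
    c=vision.camera(n); cv2.imwrite(f"pics/{n}0.png",c["pixels"]); print(n,{k:np.round(v,4).tolist() for k,v in c.items() if k!="pixels"})
E
```

```text
pics
{'time': 0.0, 'joint_positions': array([ 1.30741367,  0.33288869, -0.06466868,  1.46095361,  0.02161861,
        1.34990086, -0.08848423]), 'joint_vel': array([ 0.00084828,  0.0008835 ,  0.00053245,  0.00133597,  0.00249274,
       -0.00060759,  0.00142659]), 'joint_torque': array([-7.14099733e-04, -6.23250461e+01,  2.42020941e-02, -3.89891589e+01,
       -6.12383382e-02,  3.97508999e-02,  1.41635883e-04]), 'ee_pos': array([ 0.14891457, -0.60659489,  0.2217375 ]), 'eef_rot': array([-0.55614362,  0.43675199, -0.43590237,  0.55672353]), 'ft_force': array([0.60592215, 0.05057635, 0.50399231]), 'torque': array([-0.00066109, -0.00232862,  0.01737099]), 'width': 0.08701643623468412}
scene {'fovy': 55.4247, 'cx': 251.0511, 'cy': 193.02, 'D': [0.0402, 0.0, 0.0, 0.0, 0.0], 'R': [[-0.5351, 0.8446, -0.0142], [0.5567, 0.3399, -0.758], [-0.6354, -0.4135, -0.6521]], 't': [0.2651, -0.2049, 1.3044]}
top {'fovy': 47.0126, 'cx': 255.1399, 'cy': 196.1816, 'D': [0.0011, 0.0, 0.0, 0.0, 0.0], 'R': [[0.0148, -0.9998, 0.0148], [-0.9854, -0.0171, -0.1691], [0.1693, -0.012, -0.9855]], 't': [0.0103, 0.5224, 1.329]}
```

View pics/scene0.png

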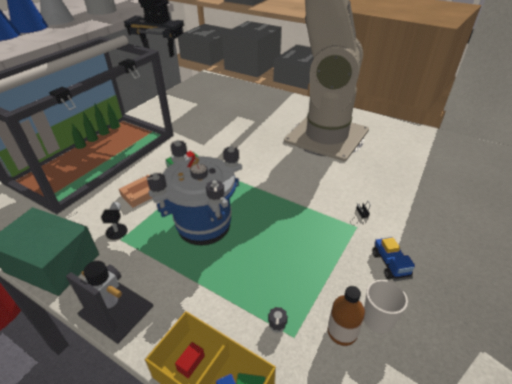

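View pics/top0.png

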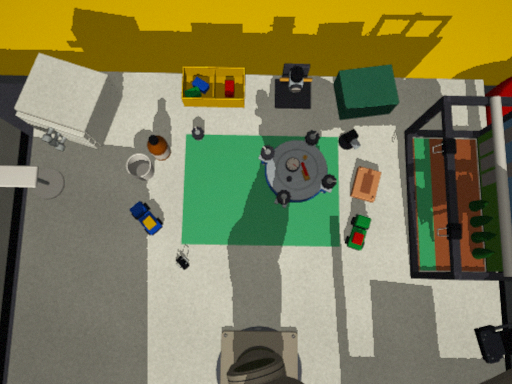

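```bash
python3 - <<'E'
import cv2
a=cv2.imread("pics/top0.png")[115:225,235:360]; b=cv2.imread("pics/scene0.png")[130:250,125:265]
cv2.imwrite("pics/ct.png",cv2.resize(a,None,fx=6,fy=5.4*6/5.4,interpolation=cv2.INTER_CUBIC)[:600])
cv2.imwrite("pics/cs.png",cv2.resize(b,None,fx=5,fy=5,interpolation=cv2.INTER_CUBIC))
E
```

```text
(no output)
```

View pics/ct.png

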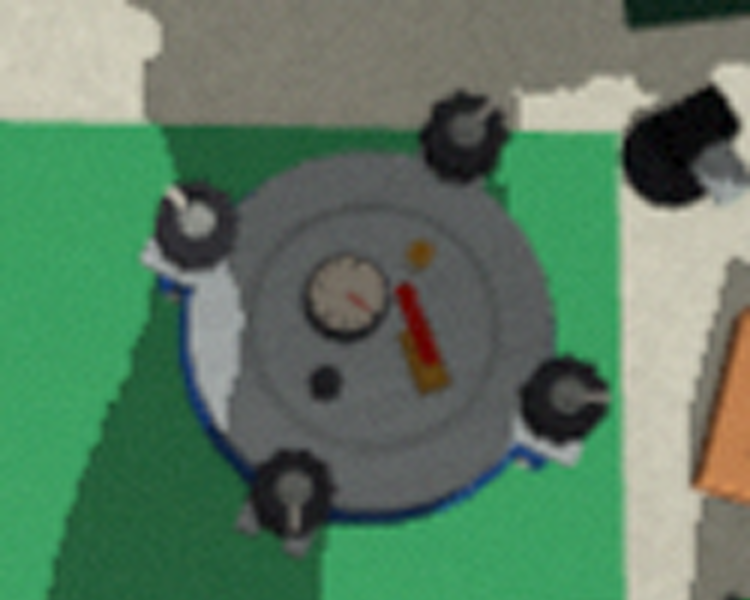

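View pics/cs.png

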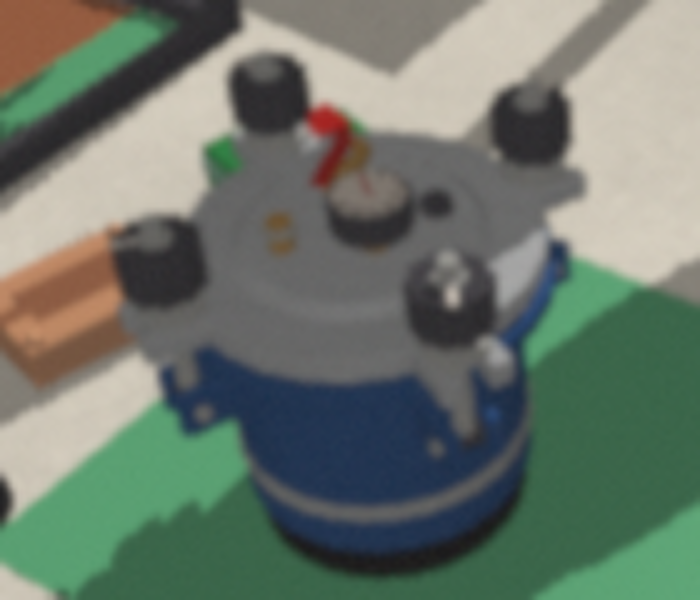

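```bash
cat > h.py <<'E'
import cv2,numpy as np
from bench import readout, vision, r
def K(c):
    h,w=c["pixels"].shape[:2]; f=h/2/np.tan(np.radians(c["fovy"])/2)
    return np.array([[f,0,c["cx"]],[0,f,c["cy"]],[0,0,1.]])
def ray(c,uv,z):
    p=cv2.undistortPoints(np.array(uv,float).reshape(-1,1,2),K(c),np.array(c["D"],float))[:,0]
    R=np.array(c["R"]);t=np.array(c["t"]);o=-R.T@t
    d=np.c_[p,np.ones(len(p))]@R
    return o+d*((z-o[2])/d[:,2])[:,None]
def proj(c,X):
    R=np.array(c["R"]);t=np.array(c["t"])
    return cv2.projectPoints(np.array(X,float).reshape(-1,1,3),cv2.Rodrigues(R)[0],t,K(c),np.array(c["D"],float))[0][:,0]
E
python3 - <<'E'
from h import *
c=vision.camera("top"); g=c["pixels"].max(2)
print("t0",np.round(readout.read_state()["time"],2))
res=[]
for (u,v) in [(195,223),(463,138),(565,398),(290,493)]:
    u,v=235+u/6,115+v/6
    x0,y0=int(u)-11,int(v)-11
    m=(g[y0:y0+23,x0:x0+23]<75).astype(np.uint8)
    cs,_=cv2.findContours(m,cv2.RETR_EXTERNAL,cv2.CHAIN_APPROX_NONE)
    k=max(cs,key=cv2.contourArea); (a,b),rr=cv2.minEnclosingCircle(k); 
    h=cv2.convexHull(k); M=cv2.moments(h)
    q=(M['m10']/M['m00']+x0,M['m01']/M['m00']+y0)
    print((a+x0,b+y0),rr,q,ray(c,[q],.198),"man",ray(c,[(u,v)],.200))
    res.append(ray(c,[q],.198)[0][:2])
P=np.array(res);o=P.mean(0);print(o,np.linalg.norm(P-o,axis=1),np.degrees(np.arctan2(*(P-o).T[::-1])))
# scene cam check: bolt tops / nut ctrs
s=vision.camera("scene")
print([ (p*1).round(1).tolist() for p in proj(s,np.c_[P,np.full(4,.195)])])
print([ ((p-[125,130])*5).round(1).tolist() for p in proj(s,np.c_[P,np.full(4,.206)])])
E
```

```text
t0 0.15
(267.490740776062, 152.03703689575195) 7.464929580688477 (267.4462901439646, 152.03875968992247) [[ 0.62207621 -0.01215989  0.198     ]] man [[ 0.62115472 -0.01223527  0.2       ]]
(311.1842107772827, 137.81578922271729) 7.858348846435547 (311.4437751004016, 137.71987951807228) [[ 0.6662218  -0.13620431  0.198     ]] man [[ 0.6648123  -0.13795751  0.2       ]]
(328.2760000228882, 181.003999710083) 7.364622592926025 (328.2266226622662, 181.0979097909791) [[ 0.54182534 -0.18211794  0.198     ]] man [[ 0.54078407 -0.18436329  0.2       ]]
(283.0, 194.0) 13.038504600524902 (282.44676409185803, 195.96938065414056) [[ 0.49764206 -0.05485306  0.198     ]] man [[ 0.49398994 -0.05716229  0.2       ]]
[ 0.58194135 -0.0963338 ] [0.09325264 0.09323546 0.09470065 0.09395223] [  64.50778356  -25.31740433 -115.06262798  153.79980934]
[[213.5, 188.1], [156.4, 180.3], [177.9, 147.4], [230.2, 154.0]]
[[440.5, 270.8], [152.5, 231.8], [261.2, 68.4], [525.1, 100.9]]
```

```bash
cat >> h.py <<'E'
from scipy.spatial.transform import Rotation as Ro
def st(): return readout.read_state()
E
python3 - <<'E'
from h import *
from scipy.optimize import least_squares
t=vision.camera("top");s=vision.camera("scene")
ang=np.radians(64.7); 
def nuts(x,y,a,z): return np.array([[x+.095*np.cos(a-k*np.pi/2),y+.095*np.sin(a-k*np.pi/2),z] for k in range(4)])
P=nuts(.582,-.097,ang,.195)
def cen(c,p,thr,w):
    u,v=p; x0,y0=int(round(u))-w,int(round(v))-w
    g=cv2.resize(c["pixels"][y0:y0+2*w+1,x0:x0+2*w+1].max(2),None,fx=4,fy=4,interpolation=cv2.INTER_CUBIC)
    m=(g<thr).astype(np.uint8); m=cv2.morphologyEx(m,cv2.MORPH_OPEN,cv2.getStructuringElement(2,(17,17)))
    m=cv2.morphologyEx(m,cv2.MORPH_CLOSE,np.ones((15,15)))
    k=max(cv2.findContours(m,0,1)[0],key=cv2.contourArea)
    M=cv2.moments(cv2.convexHull(k)); e=cv2.boundingRect(k)
    return np.array([M['m10']/M['m00'],M['m01']/M['m00']])/4+[x0-.375,y0-.375],np.array(e)/4
for n,c,thr,w in(("top",t,70,11),("scene",s,72,13)):
    for p in proj(c,P):
        q,e=cen(c,p,thr,w); print(n,p.round(1),q.round(1),e.round(1), "on z=.195",ray(c,[q],.195)[0][:2].round(4))
E
```

```text
top [267.  152.1] [267.2 155.8] [ 5.8 12.5 12.   6.2] on z=.195 [ 0.6119 -0.0116]
top [311.8 137.5] [310.5 139. ] [ 3.5  5.8 13.8 14.2] on z=.195 [ 0.6634 -0.134 ]
top [328.3 181.5] [327.3 181.7] [ 4.5  4.5 13.5 14.2] on z=.195 [ 0.5406 -0.1801]
top [282.9 196.7] [282.9 196.5] [ 3.2  3.8 16.  14.2] on z=.195 [ 0.4967 -0.0564]
scene [213.8 188.4] [214.4 192.2] [ 5.2 11.2 17.8 13.5] on z=.195 [ 0.632  -0.0023]
scene [155.4 180.5] [157.4 183.2] [ 6.5  7.8 18.  17. ] on z=.195 [ 0.6727 -0.1271]
scene [177.8 147.3] [178.6 149.5] [ 6.8  9.2 14.5 13.5] on z=.195 [ 0.5477 -0.1746]
scene [230.1 153.5] [230.6 155.6] [ 6.8 10.  14.5 13. ] on z=.195 [ 0.503  -0.0501]
```

```bash
cat >> h.py <<'E'
C=np.array([.582,-.0965]);A=np.radians(64.7)
N=[np.r_[C+.095*np.array([np.cos(A-k*np.pi/2),np.sin(A-k*np.pi/2)])] for k in range(4)]
def to(x,y,z):
    s=st();R=Ro.from_quat(s["eef_rot"]).as_matrix();d=R.T@(np.array([x,y,z])-s["ee_pos"])
    print("mm",(d*1000).round(1),"rows",abs(d).max()/.0417)
E
python3 - <<'E'
from h import *
s=st();print(Ro.from_quat(s["eef_rot"]).as_matrix().round(3));print(np.round(N,4))
to(.149,-.607,.30);to(.25,-.38,.30);to(*N[0],.26)
E
```

```text
[[ 0.238 -0.     0.971]
 [-0.971  0.     0.238]
 [-0.    -1.    -0.   ]]
[[ 0.6226 -0.0106]
 [ 0.6679 -0.1371]
 [ 0.5414 -0.1824]
 [ 0.4961 -0.0559]]
mm [  0.1 -77.7  -0.1] rows 1.8628556505816358
mm [-196.3  -77.6  152.2] rows 4.707068632848359
mm [-466.1  -37.5  602.1] rows 14.438828529923054
```

Call:
arm_command([
  [[0, -0.04, 0, 0, -5, 0], [0, -0.04, 0, 0, -5, 0]],
], hand=0.72, grip_force=11)

```text
time: 0.47
ee_pos: [0.1487, -0.6056, 0.3012]
eef_rot: [-0.592, 0.387, -0.384, 0.594]
ft_force: [0.0, -0.7, 0.8]
width: 0.0801
```

```bash
python3 - <<'E'
from h import *
s=st();print(s["joint_positions"].round(3),s["ee_pos"],s["width"],s["torque"],Ro.from_quat(s["eef_rot"]).as_matrix().round(3))
E
```

```text
[ 1.32   0.309 -0.084  1.329  0.025  1.511  0.088] [ 0.14868305 -0.60560943  0.30118093] 0.08009362795991443 [-0.07510383 -0.01293529 -0.01374455] [[ 0.407 -0.002  0.913]
 [-0.913  0.005  0.407]
 [-0.005 -1.     0.001]]
```

```bash
python3 - <<'E'
from h import *
to(.27,-.37,.30);to(*N[0],.26)
E
```

```text
mm [-165.8    2.2  206.7] rows 4.956967744598623
mm [-350.4   43.5  675. ] rows 16.187625060079387
```

Call:
arm_command([
  [[-0.0207, 0, 0.0258, 0, 0, 0], [-0.0207, 0, 0.0258, 0, 0, 0], [-0.0207, 0, 0.0258, 0, 0, 0], [-0.0207, 0, 0.0258, 0, 0, 0], [-0.0207, 0, 0.0258, 0, 0, 0], [-0.0207, 0, 0.0258, 0, 0, 0], [-0.0207, 0, 0.0258, 0, 0, 0], [-0.0207, 0, 0.0258, 0, 0, 0], [-0.0142, 0, 0.036, 0, 0, 0], [-0.0142, 0, 0.036, 0, 0, 0], [-0.0142, 0, 0.036, 0, 0, 0], [-0.0142, 0, 0.036, 0, 0, 0]],
])

```text
time: 1.47
ee_pos: [0.3808, -0.2605, 0.3029]
eef_rot: [0.592, -0.386, 0.387, -0.592]
ft_force: [1.1, -0.6, 0.2]
width: 0.0622
```

Call:
arm_command([
  [[-0.0142, 0, 0.036, 0, 0, 0], [-0.0142, 0, 0.036, 0, 0, 0], [-0.0142, 0, 0.036, 0, 0, 0], [-0.0142, 0, 0.036, 0, 0, 0], [-0.0142, 0, 0.036, 0, 0, 0], [-0.0142, 0, 0.036, 0, 0, 0], [-0.0142, 0, 0.036, 0, 0, 0], [-0.0142, 0, 0.036, 0, 0, 0], [-0.0142, 0, 0.036, 0, 0, 0], [0, 0, 0, 0, -7, 0], [0, 0, 0, 0, -7, 0], [0, 0, 0, 0, -7, 0]],
])

```text
time: 2.47
ee_pos: [0.6251, -0.0133, 0.302]
eef_rot: [-0.654, 0.27, -0.269, 0.654]
ft_force: [0.5, -0.3, 0.6]
width: 0.0628
```

```bash
python3 - <<'E'
from h import *
s=st();print(s["joint_positions"].round(3),s["ee_pos"],s["time"]); print(Ro.from_quat(s["eef_rot"]).as_matrix().round(3));to(*N[0],.26);to(*N[0],.175)
E
```

```text
[ 0.497  0.4   -0.761  1.297  0.271  1.549 -1.011] [ 0.6251225  -0.01334114  0.30196997] 2.4667
[[ 0.71  -0.001  0.704]
 [-0.704  0.001  0.71 ]
 [-0.001 -1.    -0.   ]]
mm [-3.7 42.   0.2] rows 1.0065583971424075
mm [ -3.6 127.    0.2] rows 3.0449267427732734
```

Call:
arm_command([
  [[-0.0037, 0.008, 0, 0, 0, 0], [0, 0.004, 0, 0, -7, 0], [0, 0.004, 0, 0, -7, 0], [0, 0.004, 0, 0, -7, 0], [0, 0.004, 0, 0, -7, 0], [0, 0.004, 0, 0, -7, 0], [0, 0.004, 0, 0, -7, 0], [0, 0.004, 0, 0, -7, 0], [0, 0.004, 0, 0, -7, 0], [0, 0.004, 0, 0, -7, 0], [0, 0.004, 0, 0, -7, 0], [0, 0, 0, 0, -7, 0]],
])

```text
time: 3.47
ee_pos: [0.6215, -0.012, 0.2531]
eef_rot: [0.68, 0.194, -0.195, -0.68]
ft_force: [0.1, -0.3, 0.4]
width: 0.063
```

Call:
arm_command([
  [[0, 0, 0, 0, -7, 0], [0, 0, 0, 0, -7, 0], [0, 0, 0, 0, -7, 0], [0, 0, 0, 0, -7, 0], [0, 0, 0, 0, -7, 0], [0, 0, 0, 0, -7, 0], [0, 0, 0, 0, -7, 0], [0, 0, 0, 0, -7, 0], [0, 0, 0, 0, -7, 0], [0, 0, 0, 0, -7, 0], [0, 0, 0, 0, -7, 0], [0, 0, 0, 0, -7, 0]],
])

```text
time: 4.47
ee_pos: [0.6218, -0.0119, 0.2539]
eef_rot: [-0.375, -0.599, 0.599, 0.375]
ft_force: [-0.3, 0.7, 0.7]
width: 0.0627
```

```bash
python3 - <<'E'
from h import *
s=st();print(s["joint_positions"].round(3),s["ee_pos"],s["time"]); print(Ro.from_quat(s["eef_rot"]).as_matrix().round(3));to(*N[0],.22)
for n in("top","scene"):
    c=vision.camera(n); u,v=proj(c,[*N[0],.2])[0].astype(int)
    cv2.imwrite(f"pics/{n}1.png",cv2.resize(c["pixels"][max(v-50,0):v+50,u-60:u+60],None,fx=6,fy=6,interpolation=cv2.INTER_CUBIC))
E
```

```text
[ 0.78   0.612 -1.262  1.376  0.58   1.558  1.594] [ 0.62182126 -0.01188323  0.25392826] 4.4667
[[-0.436 -0.    -0.9  ]
 [ 0.9   -0.001 -0.436]
 [-0.    -1.     0.001]]
mm [ 0.8 33.9 -1.3] rows 0.8136014901549352
```

View pics/top1.png

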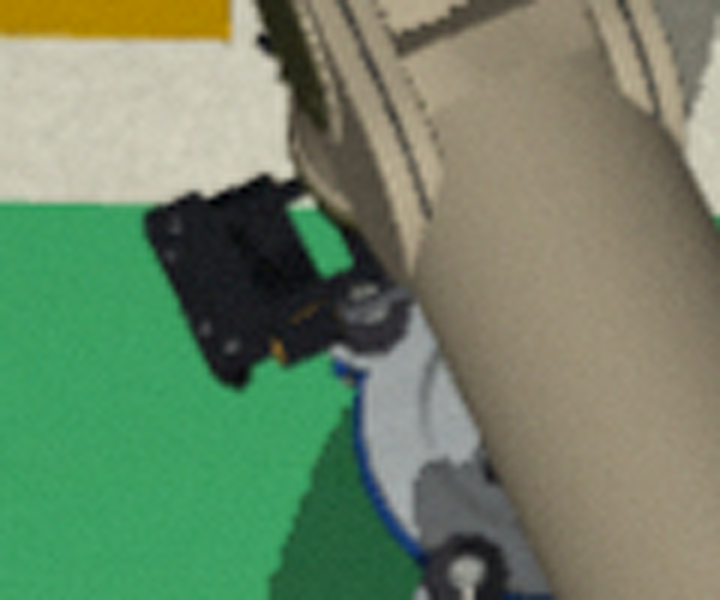

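View pics/scene1.png

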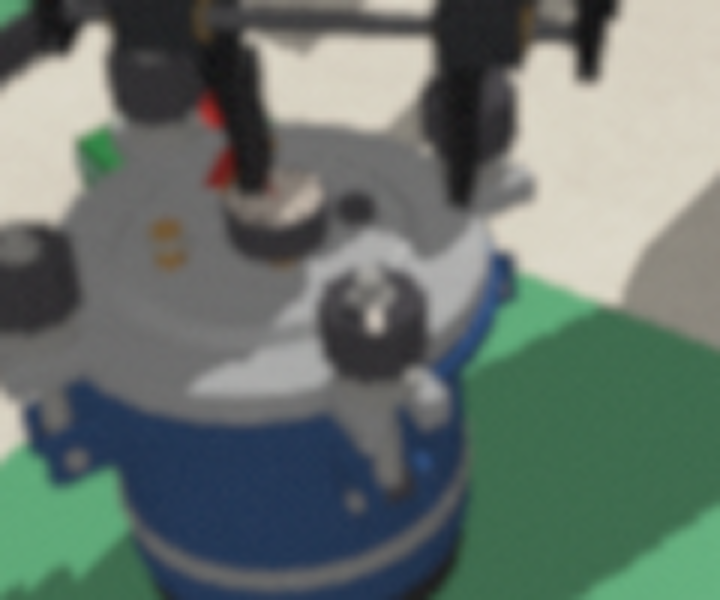

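```bash
python3 - <<'E'
from h import *
s=st(); c=vision.camera("scene"); u,v=proj(c,[*N[0],.2])[0].astype(int)
o=np.array([u-60,max(v-50,0)])
f=lambda X:((proj(c,[X])[0]-o)*6+2.5).round(1)
x,y=s["ee_pos"][:2]
R=Ro.from_quat(s["eef_rot"]).as_matrix()
for d in(-.0315-.007,0,.0315+.007): print("tip",f(s["ee_pos"]+R[:,0]*d))
for z in(.18,.193,.206,.216): print(z,f([*N[0],z]))
print("ear: ", f([*N[0],.166]))
E
```

```text
tip [242.  176.5]
tip [352.6 183. ]
tip [464.1 189.6]
0.18 [371.5 349.1]
0.193 [368.6 321.7]
0.206 [365.7 293.7]
0.216 [363.3 271.7]
ear:  [374.5 378. ]
```

Call:
arm_command([
  [[0.0008, 0.02, -0.0013, 0, 0, 0], [0, 0.015, 0, 0, 0, 0], [0, 0.015, 0, 0, 0, 0], [0, 0, 0, 0, 0, 0]],
])

```text
time: 4.95
ee_pos: [0.6218, -0.0112, 0.2014]
eef_rot: [-0.376, -0.597, 0.599, 0.378]
ft_force: [-0.6, 0.1, -0.4]
width: 0.0627
```

Call:
arm_command([
  [[0, 0.014, 0, 0, 0, 0], [0, 0.013, 0, 0, 0, 0], [0, 0, 0, 0, 0, 0]],
])

```text
time: 5.2
ee_pos: [0.6221, -0.011, 0.1749]
eef_rot: [-0.375, -0.598, 0.599, 0.377]
ft_force: [-0.4, 0.1, -0.5]
width: 0.0627
```

```bash
python3 - <<'E'
from h import *
s=st();print(s["joint_positions"].round(3),s["ee_pos"],s["time"],s["torque"])
to(*N[0],.175)
for n in("top","scene"):
    c=vision.camera(n); u,v=proj(c,[*N[0],.2])[0].astype(int)
    cv2.imwrite(f"pics/{n}2.png",cv2.resize(c["pixels"][max(v-40,0):v+40,u-50:u+50],None,fx=7,fy=7,interpolation=cv2.INTER_CUBIC))
E
```

```text
[ 0.777  0.667 -1.223  1.485  0.627  1.43   1.555] [ 0.62211134 -0.01097983  0.17486898] 5.2 [ 0.08491134 -0.06573635 -0.00894947]
mm [ 0.1 -0.1 -0.6] rows 0.014354342144166633
```

View pics/scene2.png

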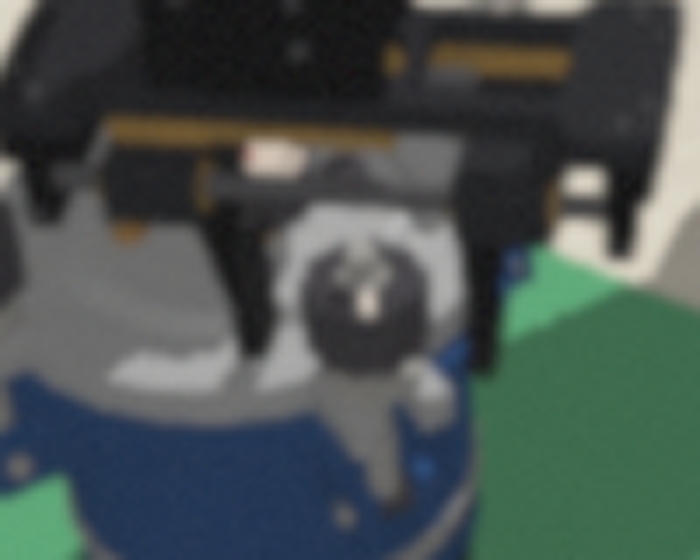

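Call:
arm_command([
  [[0, 0, 0, 0, 0, 0], [0, 0, 0, 0, 0, 0], [0, 0, 0, 0, 0, 0], [0, 0, 0, 0, 0, 0]],
], hand=0, grip_force=11)

```text
time: 5.63
ee_pos: [0.6233, -0.0105, 0.178]
eef_rot: [0.376, 0.599, -0.599, -0.376]
ft_force: [0.8, 0.2, -0.2]
width: 0.044
```

```bash
python3 - <<'E'
from h import *
s=st();print(s["joint_positions"].round(3),s["ee_pos"],s["time"],s["ft_force"],s["torque"],s["width"]);print(Ro.from_quat(s["eef_rot"]).inv().apply(s["ft_force"]))
E
```

```text
[ 0.777  0.665 -1.225  1.482  0.627  1.432  1.557] [ 0.62325953 -0.01045386  0.17799462] 5.6333 [ 0.80966848  0.20423181 -0.18734325] [ 0.09426004 -0.12341929  0.03229771] 0.04401855176856579
[-0.16833979  0.18789141 -0.81775895]
```

Call:
arm_command([
  [[0, 0, 0, 0, 0, 0], [0, 0, 0, 0, 0, 0], [0, 0, 0, 0, 0, 0]],
])

```text
time: 5.88
ee_pos: [0.6233, -0.0108, 0.1779]
eef_rot: [0.376, 0.599, -0.599, -0.376]
ft_force: [0.9, -2.1, 3.4]
width: 0.0392
```

```bash
python3 - <<'E'
from h import *
s=st();print(s["joint_positions"].round(3),s["ee_pos"],s["time"],s["ft_force"],s["torque"],s["width"]);print(Ro.from_quat(s["eef_rot"]).inv().apply(s["ft_force"]))
E
```

```text
[ 0.777  0.665 -1.225  1.482  0.627  1.432  1.557] [ 0.62334243 -0.01078881  0.17787   ] 5.8833 [ 0.86428237 -2.14340454  3.35934127] [-0.20577541 -0.32961125  0.00923703] 0.039158415567432846
[-2.30807767 -3.35798166  0.15191259]
```

Call:
arm_command([
  [[0, 0.0001, 0, 0, 7, 0], [0, 0.0001, 0, 0, 7, 0], [0, 0.0001, 0, 0, 7, 0], [0, 0.0001, 0, 0, 7, 0], [0, 0.0001, 0, 0, 7, 0], [0, 0.0001, 0, 0, 7, 0], [0, 0.0001, 0, 0, 7, 0], [0, 0.0001, 0, 0, 7, 0], [0, 0.0001, 0, 0, 7, 0], [0, 0.0001, 0, 0, 7, 0], [0, 0.0001, 0, 0, 7, 0], [0, 0.0001, 0, 0, 7, 0]],
])

```text
time: 6.88
ee_pos: [0.6235, -0.0105, 0.1767]
eef_rot: [0.681, 0.192, -0.191, -0.681]
ft_force: [2.3, -1.1, 2.3]
width: 0.0396
```

```bash
cat >> h.py <<'E'
def show():
    s=st();R=Ro.from_quat(s["eef_rot"]);print("q",s["joint_positions"].round(3),"p",s["ee_pos"].round(4),"t",round(s["time"],2),"Mz %.3f"%s["torque"][2],"F",s["ft_force"].round(1),"Ftool",R.inv().apply(s["ft_force"]).round(1),"w",round(s["width"],4),"j7tq",s["joint_torque"][6].round(3),"yaw",np.degrees(np.arctan2(*R.as_matrix()[[1,0],0])).round(1))
E
python3 -c "
from h import *
show()"
```

```text
q [ 0.635  0.524 -0.948  1.49   0.431  1.347  0.204] p [ 0.6235 -0.0105  0.1767] t 6.88 Mz 0.056 F [ 2.3 -1.1  2.3] Ftool [ 1.3 -2.3 -2.2] w 0.0396 j7tq 2.779 yaw 31.5
```

Call:
arm_command([
  [[0, 0.0001, 0, 0, 7, 0], [0, 0.0001, 0, 0, 7, 0], [0, 0.0001, 0, 0, 7, 0], [0, 0.0001, 0, 0, 7, 0], [0, 0.0001, 0, 0, 7, 0]],
])

```text
time: 7.3
ee_pos: [0.6236, -0.0105, 0.1763]
eef_rot: [-0.707, 0.021, -0.022, 0.707]
ft_force: [2.1, -1.1, 2.1]
width: 0.0396
```

```bash
python3 -c "
from h import *
show()"
```

```text
q [ 0.564  0.483 -0.835  1.494  0.364  1.324 -0.364] p [ 0.6236 -0.0105  0.1763] t 7.3 Mz 0.075 F [ 2.1 -1.1  2.1] Ftool [ 2.1 -2.1 -0.9] w 0.0396 j7tq 2.788 yaw -3.5
```

Call:
arm_command([
  [[0, 0.0001, 0, 0, 7, 0], [0, 0.0001, 0, 0, 7, 0], [0, 0.0001, 0, 0, 7, 0]],
])

```text
time: 7.55
ee_pos: [0.6237, -0.0105, 0.1761]
eef_rot: [-0.691, 0.15, -0.151, 0.691]
ft_force: [2.5, -1.1, 1.2]
width: 0.0396
```

```bash
python3 -c "
from h import *
show()"
```

```text
q [ 0.521  0.463 -0.769  1.496  0.328  1.313 -0.707] p [ 0.6237 -0.0105  0.1761] t 7.55 Mz 0.146 F [ 2.5 -1.1  1.2] Ftool [ 2.7 -1.2  0. ] w 0.0396 j7tq 2.688 yaw -24.5
```

Call:
arm_command([
  [[0, 0.0001, 0, 0, 7, 0], [0, 0.0001, 0, 0, 7, 0]],
])

```text
time: 7.72
ee_pos: [0.6237, -0.0105, 0.176]
eef_rot: [-0.667, 0.233, -0.234, 0.668]
ft_force: [3.3, -1.0, 2.6]
width: 0.0397
```

```bash
python3 -c "
from h import *
show()"
```

```text
q [ 0.492  0.451 -0.726  1.498  0.305  1.306 -0.937] p [ 0.6237 -0.0105  0.176 ] t 7.72 Mz 0.275 F [ 3.3 -1.   2.6] Ftool [ 3.2 -2.6  1.2] w 0.0397 j7tq 2.583 yaw -38.5
```

Call:
arm_command([
  [[0, 0.0001, 0, 0, 5, 0], [0, 0.0001, 0, 0, 5, 0]],
])

```text
time: 7.88
ee_pos: [0.624, -0.0103, 0.1759]
eef_rot: [-0.645, 0.289, -0.291, 0.645]
ft_force: [3.9, -1.0, 1.5]
width: 0.0396
```

```bash
python3 -c "
from h import *
show()"
```

```text
q [ 0.471  0.443 -0.696  1.499  0.29   1.301 -1.1  ] p [ 0.624  -0.0103  0.1759] t 7.88 Mz 0.348 F [ 3.9 -1.   1.5] Ftool [ 3.4 -1.5  2.3] w 0.0396 j7tq 1.593 yaw -48.4
```

Call:
arm_command([
  [[0, 0, 0, 0, 4, 0], [0, 0, 0, 0, 0, 0]],
])

```text
time: 8.05
ee_pos: [0.624, -0.0103, 0.1759]
eef_rot: [-0.634, 0.311, -0.313, 0.635]
ft_force: [5.2, -0.9, 2.3]
width: 0.0395
```

```bash
python3 -c "
from h import *
show()
vision.camera('top')
show()"
```

```text
q [ 0.462  0.44  -0.684  1.5    0.284  1.3   -1.165] p [ 0.624  -0.0103  0.1759] t 8.05 Mz 0.037 F [ 5.2 -0.9  2.3] Ftool [ 3.9 -2.3  3.5] w 0.0395 j7tq -1.726 yaw -52.4
q [ 0.463  0.44  -0.685  1.5    0.284  1.3   -1.161] p [ 0.624  -0.0103  0.1759] t 8.1 Mz -0.017 F [ 5.2 -0.5  2.6] Ftool [ 3.5 -2.6  3.8] w 0.0398 j7tq -0.958 yaw -52.1
```

Call:
arm_command([
  [[0, 0, 0, 0, 3, 0], [0, 0, 0, 0, 4, 0]],
])

```text
time: 8.27
ee_pos: [0.6236, -0.0106, 0.1757]
eef_rot: [-0.615, 0.348, -0.349, 0.615]
ft_force: [2.0, -2.7, 3.7]
width: 0.04
```

```bash
python3 -c "
from h import *
show()"
```

```text
q [ 0.449  0.435 -0.664  1.501  0.274  1.298 -1.276] p [ 0.6236 -0.0106  0.1757] t 8.27 Mz 0.242 F [ 2.  -2.7  3.7] Ftool [ 3.3 -3.7  0.4] w 0.04 j7tq 1.955 yaw -59.1
```

Call:
arm_command([
  [[0, 0, 0, 0, 4, 0], [0, 0, 0, 0, 4, 0]],
])

```text
time: 8.43
ee_pos: [0.6234, -0.0107, 0.1755]
eef_rot: [-0.589, 0.391, -0.392, 0.589]
ft_force: [1.4, -2.1, 2.9]
width: 0.0393
```

```bash
python3 -c "
from h import *
show()"
```

```text
q [ 0.432  0.43  -0.64   1.502  0.262  1.296 -1.409] p [ 0.6234 -0.0107  0.1755] t 8.43 Mz 0.319 F [ 1.4 -2.1  2.9] Ftool [ 2.5 -2.9  0.5] w 0.0393 j7tq 1.371 yaw -67.2
```

```bash
python3 - <<'E'
from h import *
for n in("top","scene"):
    c=vision.camera(n); u,v=proj(c,[*N[0],.2])[0].astype(int)
    cv2.imwrite(f"pics/{n}3.png",cv2.resize(c["pixels"][max(v-25,0):v+25,u-30:u+30],None,fx=10,fy=10,interpolation=cv2.INTER_CUBIC))
E
```

```text
(no output)
```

View pics/scene3.png

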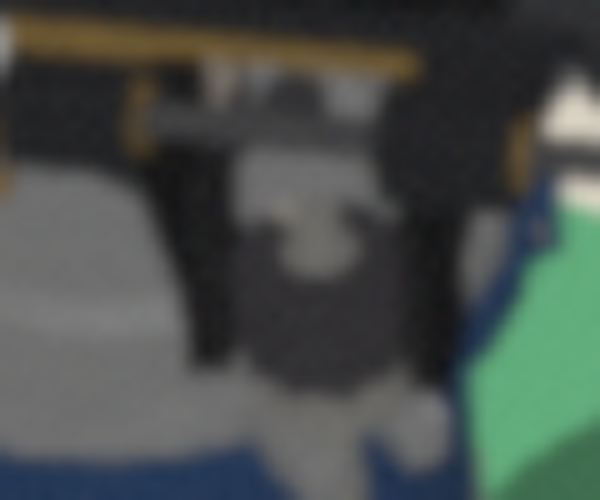

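View pics/top3.png

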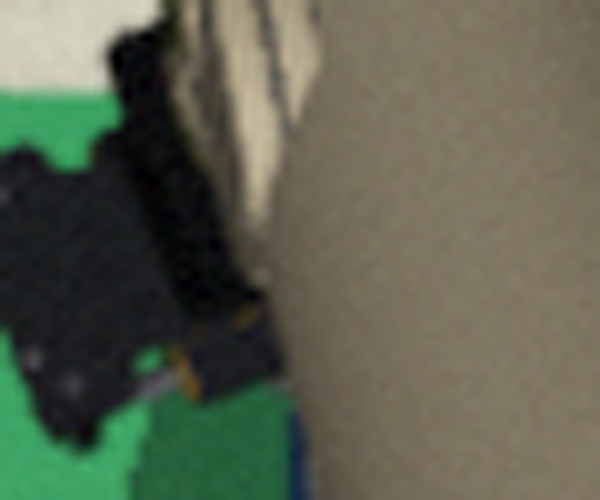

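Call:
arm_command([
  [[0, 0, 0, 0, 0, 0], [0, 0, 0, 0, 0, 0], [0, 0, 0, 0, 0, 0], [0, 0, 0, 0, 0, 0], [0, -0.012, 0, 0, 0, 0], [0, -0.02, 0, 0, 0, 0], [0, -0.02, 0, 0, 0, 0], [0, -0.013, 0, 0, 0, 0]],
], hand=0.72)

```text
time: 9.2
ee_pos: [0.6235, -0.0102, 0.243]
eef_rot: [-0.589, 0.391, -0.392, 0.59]
ft_force: [1.4, 0.3, 0.5]
width: 0.0624
```

```bash
python3 -c "
from h import *
show()
to(*N[2],.24)"
```

```text
q [ 0.433  0.389 -0.651  1.409  0.235  1.419 -1.388] p [ 0.6235 -0.0102  0.243 ] t 9.2 Mz 0.034 F [1.4 0.3 0.5] Ftool [ 0.3 -0.5  1.4] w 0.0624 j7tq -0.031 yaw -67.2
mm [ 126.8    2.8 -142.5] rows 3.416552023909698
```

Call:
arm_command([
  [[0.0211, 0, -0.0237, 0, 0, 0], [0.0211, 0, -0.0237, 0, 0, 0], [0.0211, 0, -0.0237, 0, 0, 0], [0.0211, 0, -0.0237, 0, 0, 0], [0.0211, 0, -0.0237, 0, 0, 0], [0.0211, 0, -0.0237, 0, 0, 0], [0, 0, 0, 0, -7, 0], [0, 0, 0, 0, -7, 0], [0, 0, 0, 0, -7, 0], [0, 0, 0, 0, -7, 0], [0, 0, 0, 0, -7, 0], [0, 0, 0, 0, -7, 0]],
])

```text
time: 10.2
ee_pos: [0.541, -0.1822, 0.2407]
eef_rot: [0.691, -0.152, 0.152, -0.691]
ft_force: [-0.2, 0.4, 0.7]
width: 0.0631
```

Call:
arm_command([
  [[0, 0, 0, 0, -7, 0], [0, 0, 0, 0, -7, 0], [0, 0, 0, 0, -7, 0], [0, 0, 0, 0, -7, 0], [0, 0, 0, 0, -7, 0], [0, 0, 0, 0, -7, 0], [0, 0, 0, 0, -7, 0], [0, 0, 0, 0, -7, 0], [0, 0, 0, 0, -7, 0], [0, 0, 0, 0, -7, 0], [0, 0, 0, 0, -7, 0], [0, 0, 0, 0, -7, 0]],
])

```text
time: 11.2
ee_pos: [0.541, -0.1823, 0.2407]
eef_rot: [0.615, 0.349, -0.349, -0.615]
ft_force: [0.2, -0.3, 0.3]
width: 0.0627
```

Call:
arm_command([
  [[0, 0, 0, 0, -7, 0], [0, 0, 0, 0, -7, 0], [0, 0, 0, 0, -7, 0], [0, 0, 0, 0, -7, 0], [0, 0, 0, 0, -7, 0], [0, 0, 0, 0, -7, 0], [0, 0, 0, 0, -7, 0], [0, 0, 0, 0, -7, 0]],
])

```text
time: 11.87
ee_pos: [0.541, -0.1823, 0.2407]
eef_rot: [-0.379, -0.597, 0.597, 0.379]
ft_force: [0.7, -0.2, -0.7]
width: 0.0626
```

```bash
python3 - <<'E'
from h import *
show()
to(*N[2],.175)
c=vision.camera("scene"); u,v=proj(c,[*N[1],.2])[0].astype(int)
cv2.imwrite(f"pics/s4.png",cv2.resize(c["pixels"][100:220,110:250],None,fx=5,fy=5,interpolation=cv2.INTER_CUBIC))
E
```

```text
q [ 1.078  0.374 -1.047  1.541  0.326  1.415  2.02 ] p [ 0.541  -0.1823  0.2407] t 11.87 Mz 0.047 F [ 0.7 -0.2 -0.7] Ftool [-0.5  0.7 -0.5] w 0.0626 j7tq -2.863 yaw 115.2
mm [-0.2 65.7 -0.4] rows 1.5751273776536623
```

View pics/s4.png

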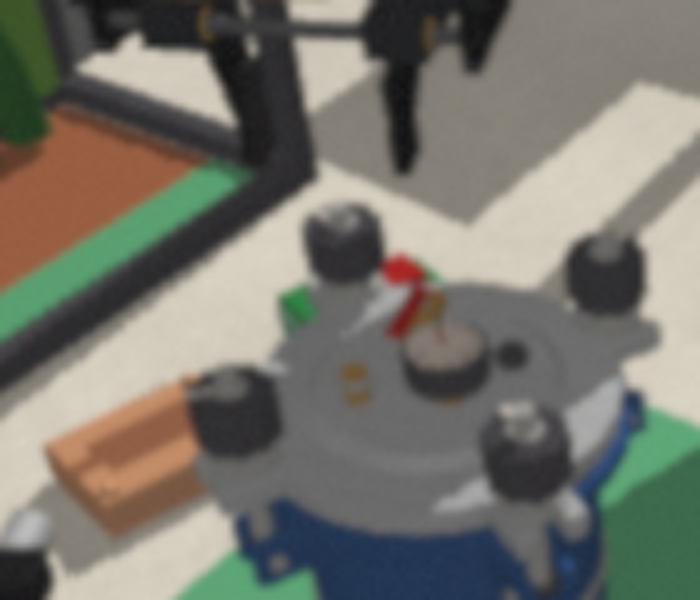

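Call:
arm_command([
  [[0, 0.02, 0, 0, 0, 0], [0, 0.02, 0, 0, 0, 0], [0, 0.015, 0, 0, 0, 0], [0, 0.009, 0, 0, 0, 0], [0, 0, 0, 0, 0, 0]],
])

```text
time: 12.33
ee_pos: [0.5401, -0.1823, 0.1747]
eef_rot: [-0.381, -0.595, 0.596, 0.382]
ft_force: [0.5, -0.3, 0.4]
width: 0.0623
```

Call:
arm_command([
  [[0, 0, 0, 0, 0, 0], [0, 0, 0, 0, 0, 0], [0, 0, 0, 0, 0, 0], [0, 0, 0, 0, 0, 0], [0, 0, 0, 0, 0, 0], [0, 0, 0, 0, 0, 0], [0, 0, 0, 0, 0, 0]],
], hand=0)

```text
time: 12.92
ee_pos: [0.5418, -0.1834, 0.177]
eef_rot: [-0.382, -0.595, 0.596, 0.38]
ft_force: [3.5, -4.5, 2.2]
width: 0.0395
```

```bash
python3 - <<'E'
from h import *
show()
E
```

```text
q [ 1.061  0.421 -1.021  1.629  0.372  1.299  1.98 ] p [ 0.5418 -0.1834  0.177 ] t 12.92 Mz -0.004 F [ 3.5 -4.5  2.2] Ftool [-5.6 -2.2 -1.3] w 0.0395 j7tq -0.019 yaw 114.7
```

Call:
arm_command([
  [[-0.001, 0.0001, 0, 0, 7, 0], [0, 0.0001, 0, 0, 7, 0], [0, 0.0001, 0, 0, 7, 0], [0, 0.0001, 0, 0, 7, 0], [0, 0.0001, 0, 0, 7, 0], [0, 0.0001, 0, 0, 7, 0], [0, 0.0001, 0, 0, 7, 0], [0, 0.0001, 0, 0, 7, 0], [0, 0.0001, 0, 0, 7, 0], [0, 0.0001, 0, 0, 7, 0], [0, 0.0001, 0, 0, 7, 0], [0, 0.0001, 0, 0, 7, 0]],
])

```text
time: 13.92
ee_pos: [0.5425, -0.1818, 0.1758]
eef_rot: [-0.682, -0.187, 0.185, 0.682]
ft_force: [3.2, 3.0, 3.4]
width: 0.0397
```

```bash
python3 - <<'E'
from h import *
show()
E
```

```text
q [ 0.875  0.339 -0.764  1.637  0.243  1.262  0.599] p [ 0.5425 -0.1818  0.1758] t 13.92 Mz 0.065 F [3.2 3.  3.4] Ftool [ 4.3 -3.4  1. ] w 0.0397 j7tq 2.851 yaw 30.5
```

Call:
arm_command([
  [[0, 0.0001, 0, 0, 7, 0], [0, 0.0001, 0, 0, 7, 0], [0, 0.0001, 0, 0, 7, 0], [0, 0.0001, 0, 0, 7, 0]],
])

```text
time: 14.25
ee_pos: [0.5431, -0.1816, 0.1755]
eef_rot: [-0.707, -0.017, 0.014, 0.707]
ft_force: [5.7, 2.8, 0.7]
width: 0.0396
```

```bash
python3 - <<'E'
from h import *
show()
E
```

```text
q [ 0.817  0.322 -0.689  1.64   0.211  1.253  0.132] p [ 0.5431 -0.1816  0.1755] t 14.25 Mz 0.092 F [5.7 2.8 0.7] Ftool [ 5.8 -0.7  2.5] w 0.0396 j7tq 2.857 yaw 2.6
```

Call:
arm_command([
  [[0, 0.0001, 0, 0, 7, 0], [0, 0.0001, 0, 0, 7, 0], [0, 0.0001, 0, 0, 7, 0]],
])

```text
time: 14.5
ee_pos: [0.5435, -0.1817, 0.1752]
eef_rot: [-0.697, 0.112, -0.115, 0.699]
ft_force: [8.4, 2.0, -1.0]
width: 0.0397
```

```bash
python3 - <<'E'
from h import *
show()
E
```

```text
q [ 0.775  0.311 -0.635  1.643  0.191  1.247 -0.22 ] p [ 0.5435 -0.1817  0.1752] t 14.5 Mz 0.077 F [ 8.4  2.  -1. ] Ftool [7.3 1.  4.6] w 0.0397 j7tq 2.858 yaw -18.4
```

Call:
arm_command([
  [[0.0011, 0, 0.0004, 0, 7, 0], [0, 0, 0, 0, 7, 0], [0, 0, 0, 0, 7, 0]],
])

```text
time: 14.75
ee_pos: [0.544, -0.182, 0.175]
eef_rot: [-0.665, 0.238, -0.24, 0.666]
ft_force: [6.5, 1.1, -1.2]
width: 0.0395
```

```bash
python3 - <<'E'
from h import *
show()
E
```

```text
q [ 0.732  0.304 -0.583  1.642  0.173  1.245 -0.574] p [ 0.544 -0.182  0.175] t 14.75 Mz 0.108 F [ 6.5  1.1 -1.2] Ftool [4.3 1.3 4.9] w 0.0395 j7tq 2.856 yaw -39.5
```

Call:
arm_command([
  [[0, 0, 0, 0, 6, 0], [0, 0, 0, 0, 6, 0]],
])

```text
time: 14.92
ee_pos: [0.5442, -0.1821, 0.1749]
eef_rot: [-0.636, 0.306, -0.308, 0.638]
ft_force: [6.9, 0.5, -2.5]
width: 0.0395
```

```bash
python3 - <<'E'
from h import *
show()
E
```

```text
q [ 0.709  0.299 -0.554  1.644  0.163  1.242 -0.775] p [ 0.5442 -0.1821  0.1749] t 14.92 Mz 0.153 F [ 6.9  0.5 -2.5] Ftool [3.9 2.5 5.7] w 0.0395 j7tq 2.317 yaw -51.4
```

Call:
arm_command([
  [[0, 0, 0, 0, 6, 0], [0, 0, 0, 0, 6, 0]],
])

```text
time: 15.08
ee_pos: [0.5443, -0.1823, 0.1748]
eef_rot: [-0.601, 0.371, -0.373, 0.602]
ft_force: [9.1, -1.0, -4.0]
width: 0.0397
```

```bash
python3 - <<'E'
from h import *
show()
E
```

```text
q [ 0.686  0.295 -0.525  1.645  0.154  1.24  -0.977] p [ 0.5443 -0.1823  0.1748] t 15.08 Mz 0.185 F [ 9.1 -1.  -4. ] Ftool [5.  4.1 7.7] w 0.0397 j7tq 2.318 yaw -63.4
```

Call:
arm_command([
  [[0, 0, 0, 0, 6, 0], [0, 0, 0, 0, 6, 0]],
])

```text
time: 15.25
ee_pos: [0.5434, -0.1829, 0.1746]
eef_rot: [-0.559, 0.432, -0.433, 0.56]
ft_force: [0.4, -1.2, 0.9]
width: 0.0394
```

```bash
python3 - <<'E'
from h import *
show()
E
```

```text
q [ 0.664  0.29  -0.497  1.646  0.145  1.24  -1.18 ] p [ 0.5434 -0.1829  0.1746] t 15.25 Mz 0.319 F [ 0.4 -1.2  0.9] Ftool [ 1.2 -0.9  0.1] w 0.0394 j7tq 2.227 yaw -75.4
```

Call:
arm_command([
  [[0, 0, 0, 0, 5, 0], [0, 0, 0, 0, 5, 0]],
])

```text
time: 15.42
ee_pos: [0.5428, -0.183, 0.1746]
eef_rot: [-0.519, 0.479, -0.48, 0.52]
ft_force: [0.9, -0.8, 1.4]
width: 0.0396
```

```bash
python3 - <<'E'
from h import *
show()
E
```

```text
q [ 0.645  0.287 -0.474  1.648  0.137  1.24  -1.348] p [ 0.5428 -0.183   0.1746] t 15.42 Mz 0.375 F [ 0.9 -0.8  1.4] Ftool [ 0.9 -1.4  0.8] w 0.0396 j7tq 1.735 yaw -85.4
```

Call:
arm_command([
  [[0, 0, 0, 0, 5, 0], [0, 0, 0, 0, 5, 0]],
])

```text
time: 15.58
ee_pos: [0.5428, -0.1829, 0.1746]
eef_rot: [0.476, -0.523, 0.523, -0.476]
ft_force: [-0.0, -1.4, 1.4]
width: 0.0399
```

```bash
python3 - <<'E'
from h import *
show()
E
```

```text
q [ 0.627  0.284 -0.452  1.649  0.13   1.239 -1.517] p [ 0.5428 -0.1829  0.1746] t 15.58 Mz 0.299 F [-0.  -1.4  1.4] Ftool [ 1.4 -1.4  0.1] w 0.0399 j7tq 1.819 yaw -95.4
```

Call:
arm_command([
  [[0, 0, 0, 0, 0, 0], [0, 0, 0, 0, 0, 0], [0, 0, 0, 0, 0, 0], [0, 0, 0, 0, 0, 0], [0, -0.012, 0, 0, 0, 0], [0, -0.02, 0, 0, 0, 0], [0, -0.02, 0, 0, 0, 0], [0, -0.013, 0, 0, 0, 0]],
], hand=0.72)

```text
time: 16.25
ee_pos: [0.5431, -0.1832, 0.2422]
eef_rot: [0.477, -0.521, 0.523, -0.477]
ft_force: [0.2, 0.1, 0.9]
width: 0.0624
```

```bash
python3 -c "
from h import *
show()
to(.6235,-.0106,.24)"
```

```text
q [ 0.631  0.24  -0.456  1.556  0.107  1.368 -1.495] p [ 0.5431 -0.1832  0.2422] t 16.25 Mz 0.035 F [0.2 0.1 0.9] Ftool [-0.1 -0.9  0.2] w 0.0624 j7tq -0.021 yaw -95.1
mm [-179.1    2.2   64.5] rows 4.296028463218451
```

Call:
arm_command([
  [[-0.0298, 0, 0.0107, 0, 0, 0], [-0.0298, 0, 0.0107, 0, 0, 0], [-0.0299, 0, 0.0108, 0, 0, 0], [-0.0299, 0, 0.0108, 0, 0, 0], [-0.0298, 0, 0.0107, 0, 0, 0], [-0.0299, 0, 0.0108, 0, 0, 0], [0, 0, 0, 0, -7, 0], [0, 0, 0, 0, -7, 0], [0, 0, 0, 0, -7, 0], [0, 0, 0, 0, -7, 0], [0, 0, 0, 0, -7, 0]],
])

```text
time: 17.17
ee_pos: [0.6231, -0.0107, 0.2402]
eef_rot: [-0.613, 0.352, -0.353, 0.613]
ft_force: [-0.2, -0.4, 0.7]
width: 0.0627
```

```bash
python3 -c "
from h import *
show()
to(.6235,-.0106,.175)"
```

```text
q [ 0.422  0.387 -0.633  1.413  0.228  1.414 -1.255] p [ 0.6231 -0.0107  0.2402] t 17.17 Mz 0.070 F [-0.2 -0.4  0.7] Ftool [ 0.2 -0.7 -0.4] w 0.0627 j7tq -2.937 yaw -59.8
mm [ 0.1 65.2  0.3] rows 1.563336614696347
```

Call:
arm_command([
  [[0, 0.02, 0, 0, 0, 0], [0, 0.02, 0, 0, 0, 0], [0, 0.015, 0, 0, 0, 0], [0, 0.0085, 0, 0, 0, 0], [0, 0, 0, 0, 0, 0]],
])

```text
time: 17.58
ee_pos: [0.6223, -0.011, 0.1745]
eef_rot: [0.612, -0.355, 0.354, -0.611]
ft_force: [-0.7, 0.1, -0.4]
width: 0.0626
```

Call:
arm_command([
  [[0, 0, 0, 0, 0, 0], [0, 0, 0, 0, 0, 0], [0, 0, 0, 0, 0, 0], [0, 0, 0, 0, 0, 0], [0, 0, 0, 0, 0, 0], [0, 0, 0, 0, 0, 0], [0, 0, 0, 0, 0, 0]],
], hand=0)

```text
time: 18.17
ee_pos: [0.6235, -0.0109, 0.1765]
eef_rot: [-0.612, 0.354, -0.355, 0.612]
ft_force: [0.3, -1.2, 5.6]
width: 0.0399
```

Call:
arm_command([
  [[0, 0, 0, 0, 4, 0], [0, 0, 0, 0, 4, 0], [0, 0, 0, 0, 4, 0]],
])

```text
time: 18.42
ee_pos: [0.6237, -0.0108, 0.1763]
eef_rot: [-0.57, 0.417, -0.418, 0.571]
ft_force: [2.0, -1.1, 2.9]
width: 0.0395
```

```bash
python3 -c "
from h import *
show()"
```

```text
q [ 0.395  0.418 -0.588  1.503  0.237  1.291 -1.483] p [ 0.6237 -0.0108  0.1763] t 18.42 Mz 0.259 F [ 2.  -1.1  2.9] Ftool [ 1.7 -2.9  1.6] w 0.0395 j7tq 1.385 yaw -72.4
```

Call:
arm_command([
  [[0, 0, 0, 0, 5, 0], [0, 0, 0, 0, 5, 0], [0, 0, 0, 0, 5, 0]],
])

```text
time: 18.67
ee_pos: [0.6234, -0.0109, 0.1761]
eef_rot: [-0.511, 0.488, -0.489, 0.511]
ft_force: [0.2, -0.8, 2.1]
width: 0.0396
```

```bash
python3 -c "
from h import *
show()"
```

```text
q [ 0.363  0.409 -0.545  1.505  0.217  1.287 -1.732] p [ 0.6234 -0.0109  0.1761] t 18.67 Mz 0.248 F [ 0.2 -0.8  2.1] Ftool [ 0.8 -2.1  0.1] w 0.0396 j7tq 1.79 yaw -87.4
```

Call:
arm_command([
  [[0, 0, 0, 0, 5, 0], [0, 0, 0, 0, 5, 0]],
])

```text
time: 18.83
ee_pos: [0.6233, -0.0108, 0.176]
eef_rot: [0.466, -0.531, 0.532, -0.467]
ft_force: [1.2, -0.8, 2.4]
width: 0.0396
```

```bash
python3 - <<'E'
from h import *
show()
c=vision.camera("scene"); u,v=214,187
cv2.imwrite(f"pics/s5.png",cv2.resize(c["pixels"][100:220,110:250],None,fx=5,fy=5,interpolation=cv2.INTER_CUBIC))
E
```

```text
q [ 0.343  0.404 -0.517  1.506  0.205  1.284 -1.898] p [ 0.6233 -0.0108  0.176 ] t 18.83 Mz 0.243 F [ 1.2 -0.8  2.4] Ftool [ 0.7 -2.4  1.3] w 0.0396 j7tq 1.784 yaw -97.4
```

View pics/s5.png

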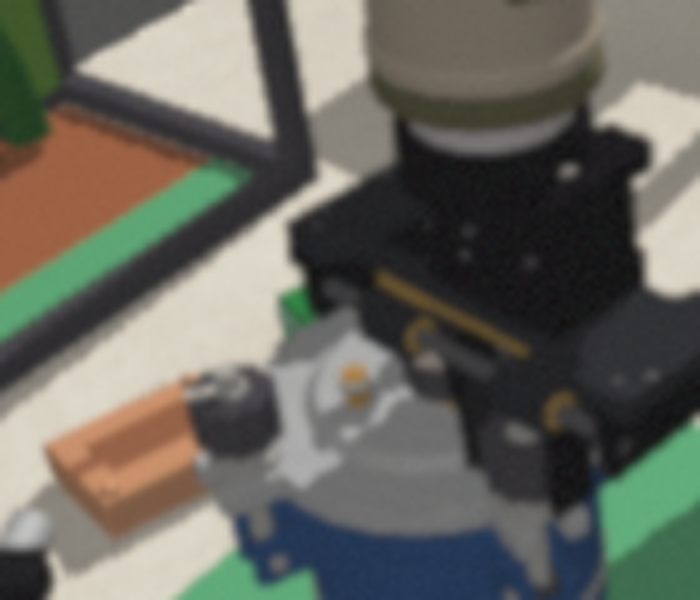

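Call:
arm_command([
  [[0, 0, 0, 0, 0, 0], [0, 0, 0, 0, 0, 0], [0, 0, 0, 0, 0, 0], [0, 0, 0, 0, 0, 0], [0, -0.012, 0, 0, 0, 0], [0, -0.02, 0, 0, 0, 0], [0, -0.02, 0, 0, 0, 0], [0, -0.013, 0, 0, 0, 0]],
], hand=0.72)

```text
time: 19.55
ee_pos: [0.6236, -0.0105, 0.2436]
eef_rot: [0.467, -0.53, 0.531, -0.468]
ft_force: [0.3, -0.5, 0.1]
width: 0.0624
```

```bash
python3 - <<'E'
from h import *
show()
c=vision.camera("scene")
cv2.imwrite(f"pics/s6.png",cv2.resize(c["pixels"][130:220,135:255],None,fx=6,fy=6,interpolation=cv2.INTER_CUBIC))
b=cv2.imread("pics/s4.png")
to(*N[1],.24)
E
```

```text
q [ 0.344  0.365 -0.525  1.413  0.182  1.41  -1.877] p [ 0.6236 -0.0105  0.2436] t 19.55 Mz 0.013 F [ 0.3 -0.5  0.1] Ftool [ 0.4 -0.1  0.4] w 0.0624 j7tq -0.027 yaw -97.2
mm [120.3   6.   58.9] rows 2.8840642835080263
```

View pics/s6.png

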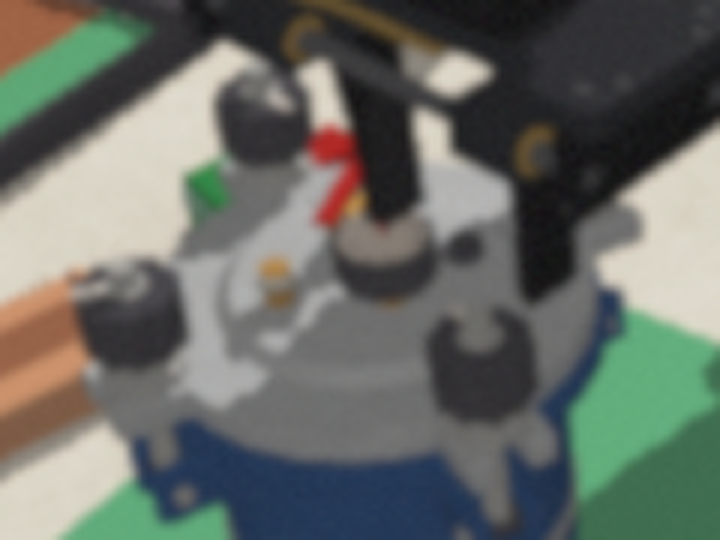

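```bash
python3 - <<'E'
import cv2,numpy as np
a=cv2.imread("pics/s4.png");b=cv2.imread("pics/s6.png")
# s4: origin(110,100) x5 ; s6: origin (135,130) x6
A=a[(175-100)*5:(205-100)*5,(200-110)*5:(230-110)*5];B=b[(175-130)*6:(205-130)*6,(200-135)*6:(230-135)*6]
f=lambda i:cv2.convertScaleAbs(cv2.resize(i,(390,390)),alpha=1.6)
cv2.imwrite("pics/cmp.png",np.hstack([f(A),f(B)]))
E
```

```text
(no output)
```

View pics/cmp.png

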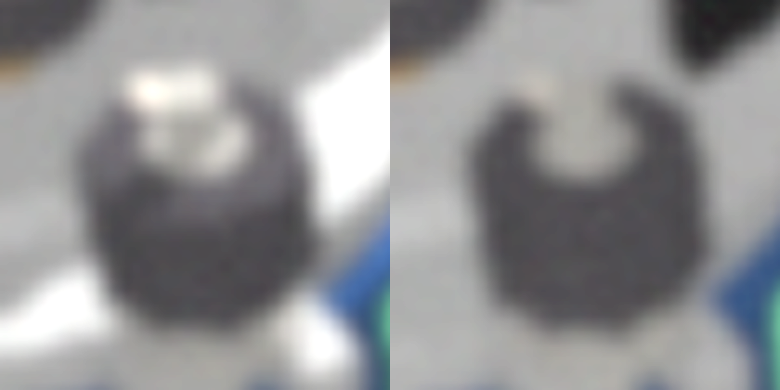

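Call:
arm_command([
  [[0, 0.015, 0, 0, -7, 0], [0, 0.01, 0, 0, -7, 0], [0, 0, 0, 0, -7, 0], [0, 0, 0, 0, -7, 0], [0, 0.02, 0, 0, 0, 0], [0, 0.015, 0, 0, 0, 0], [0, 0.0075, 0, 0, 0, 0]],
])

```text
time: 20.18
ee_pos: [0.6222, -0.0109, 0.1713]
eef_rot: [0.583, -0.402, 0.401, -0.582]
ft_force: [-0.7, -0.3, -0.2]
width: 0.0625
```

Call:
arm_command([
  [[0, 0, 0, 0, 0, 0], [0, 0, 0, 0, 0, 0], [0, 0, 0, 0, 0, 0], [0, 0, 0, 0, 0, 0], [0, 0, 0, 0, 0, 0], [0, 0, 0, 0, 0, 0], [0, 0, 0, 0, 0, 0]],
], hand=0, grip_force=13)

```text
time: 20.77
ee_pos: [0.6237, -0.0108, 0.1742]
eef_rot: [-0.582, 0.401, -0.402, 0.582]
ft_force: [0.4, -0.5, 5.1]
width: 0.0393
```

Call:
arm_command([
  [[0, 0, 0, 0, 4, 0], [0, 0, 0, 0, 4, 0]],
])

```text
time: 20.93
ee_pos: [0.6238, -0.0108, 0.1741]
eef_rot: [-0.552, 0.441, -0.443, 0.552]
ft_force: [1.2, -1.5, 4.3]
width: 0.0393
```

```bash
python3 -c "
from h import *
show()"
```

```text
q [ 0.379  0.415 -0.567  1.507  0.228  1.284 -1.564] p [ 0.6238 -0.0108  0.1741] t 20.93 Mz 0.286 F [ 1.2 -1.5  4.3] Ftool [ 1.8 -4.3  0.9] w 0.0393 j7tq 1.629 yaw -77.4
```

Call:
arm_command([
  [[0, 0, 0, 0, 4, 0], [0, 0, 0, 0, 4, 0]],
])

```text
time: 21.1
ee_pos: [0.6237, -0.0109, 0.174]
eef_rot: [-0.519, 0.479, -0.48, 0.52]
ft_force: [1.5, -1.4, 2.7]
width: 0.0392
```

```bash
python3 -c "
from h import *
show()"
```

```text
q [ 0.363  0.411 -0.544  1.508  0.218  1.282 -1.697] p [ 0.6237 -0.0109  0.174 ] t 21.1 Mz 0.302 F [ 1.5 -1.4  2.7] Ftool [ 1.5 -2.7  1.3] w 0.0392 j7tq 1.291 yaw -85.4
```

Call:
arm_command([
  [[0, 0, 0, 0, 0, 0], [0, 0, 0, 0, 0, 0], [0, 0, 0, 0, 0, 0], [0, 0, 0, 0, 0, 0], [0, -0.012, 0, 0, 0, 0], [0, -0.02, 0, 0, 0, 0], [0, -0.02, 0, 0, 0, 0], [0, -0.015, 0, 0, 0, 0], [0, 0, 0, 0, -7, 0], [0, 0, 0, 0, -7, 0], [0, 0, 0, 0, -7, 0], [0, 0, 0, 0, -7, 0]],
], hand=0.72)

```text
time: 22.1
ee_pos: [0.6231, -0.0107, 0.2413]
eef_rot: [-0.622, 0.336, -0.337, 0.622]
ft_force: [0.5, -0.4, -0.3]
width: 0.0626
```

Call:
arm_command([
  [[0, 0, 0, 0, -7, 0], [0, 0, 0, 0, -7, 0], [0, 0, 0, 0, -7, 0], [0, 0, 0, 0, -7, 0], [0, 0, 0, 0, -7, 0], [0, 0, 0, 0, -7, 0], [0, 0, 0, 0, -7, 0], [0, 0, 0, 0, -7, 0], [0, 0, 0, 0, -7, 0], [0, 0, 0, 0, -7, 0], [0, 0, 0, 0, -7, 0], [0, 0, 0, 0, -7, 0]],
])

```text
time: 23.1
ee_pos: [0.6231, -0.0108, 0.2412]
eef_rot: [0.687, 0.166, -0.166, -0.687]
ft_force: [0.5, -0.3, 0.3]
width: 0.0623
```

```bash
python3 - <<'E'
from h import *
show()
o=(np.array([.6235,-.0107])+[.5428,-.1829])/2; d=(np.array([.6235,-.0107])-[.5428,-.1829])
print(o,np.linalg.norm(d),np.degrees(np.arctan2(d[1],d[0])))
p=np.array([d[1],-d[0]])/2
print(o+p,o-p); to(*(o+p),.24)
E
```

```text
q [ 0.578  0.448 -0.867  1.404  0.339  1.444  0.192] p [ 0.6231 -0.0108  0.2412] t 23.1 Mz 0.032 F [ 0.5 -0.3  0.3] Ftool [ 0.3 -0.3 -0.5] w 0.0623 j7tq -2.89 yaw 27.2
[ 0.58315 -0.0968 ] 0.1901718433417524 64.89028012339529
[ 0.66925 -0.13715] [ 0.49705 -0.05645]
mm [ -16.7    1.2 -133.5] rows 3.200439113329956
```

Call:
arm_command([
  [[-0.0034, 0, -0.0267, 0, 0, 0], [-0.0034, 0, -0.0267, 0, 0, 0], [-0.0033, 0, -0.0267, 0, 0, 0], [-0.0033, 0, -0.0267, 0, 0, 0], [-0.0033, 0, -0.0267, 0, 0, 0], [0, 0, 0, 0, -7, 0], [0, 0, 0, 0, -7, 0], [0, 0, 0, 0, -7, 0], [0, 0, 0, 0, -7, 0], [0, 0, 0, 0, -7, 0], [0, 0, 0, 0, -7, 0], [0, 0, 0, 0, -7, 0]],
])

```text
time: 24.1
ee_pos: [0.6683, -0.1377, 0.2412]
eef_rot: [0.557, 0.436, -0.436, -0.556]
ft_force: [-0.1, -0.2, 0.1]
width: 0.063
```

Call:
arm_command([
  [[0, 0, 0, 0, -7, 0], [0, 0, 0, 0, -7, 0], [0, 0, 0, 0, -7, 0], [0, 0, 0, 0, -7, 0], [0, 0, 0, 0, -7, 0]],
])

```text
time: 24.52
ee_pos: [0.6683, -0.1378, 0.2411]
eef_rot: [-0.4, -0.583, 0.583, 0.4]
ft_force: [-0.6, 0.2, 0.1]
width: 0.0626
```

```bash
python3 - <<'E'
from h import *
show()
to(.6692,-.1371,.175)
E
```

```text
q [ 0.771  0.664 -1.056  1.218  0.566  1.558  1.754] p [ 0.6683 -0.1378  0.2411] t 24.52 Mz 0.002 F [-0.6  0.2  0.1] Ftool [ 0.4 -0.1  0.5] w 0.0626 j7tq -2.88 yaw 111.1
mm [ 0.3 66.1 -1.1] rows 1.5858992375887389
```

Call:
arm_command([
  [[0.0003, 0.02, -0.0011, 0, 0, 0], [0, 0.02, 0, 0, 0, 0], [0, 0.015, 0, 0, 0, 0], [0, 0.0085, 0, 0, 0, 0], [0, 0, 0, 0, 0, 0]],
])

```text
time: 24.93
ee_pos: [0.6684, -0.1372, 0.175]
eef_rot: [-0.401, -0.581, 0.583, 0.402]
ft_force: [0.2, -0.8, 0.8]
width: 0.0629
```

Call:
arm_command([
  [[0, 0, 0, 0, 0, 0], [0, 0, 0, 0, 0, 0], [0, 0, 0, 0, 0, 0], [0, 0, 0, 0, 0, 0], [0, 0, 0, 0, 0, 0], [0, 0, 0, 0, 0, 0], [0, 0, 0, 0, 0, 0]],
], hand=0, grip_force=13)

```text
time: 25.52
ee_pos: [0.6697, -0.137, 0.1776]
eef_rot: [0.402, 0.582, -0.582, -0.401]
ft_force: [1.3, -2.1, 4.4]
width: 0.0391
```

```bash
python3 - <<'E'
from h import *
show()
E
```

```text
q [ 0.779  0.702 -1.036  1.307  0.595  1.451  1.722] p [ 0.6697 -0.137   0.1776] t 25.52 Mz 0.030 F [ 1.3 -2.1  4.4] Ftool [-2.5 -4.4 -0.5] w 0.0391 j7tq -0.022 yaw 110.8
```

Call:
arm_command([
  [[0, 0.0001, 0, 0, 7, 0], [0, 0.0001, 0, 0, 7, 0], [0, 0.0001, 0, 0, 7, 0], [0, 0.0001, 0, 0, 7, 0], [0, 0.0001, 0, 0, 7, 0], [0, 0.0001, 0, 0, 7, 0], [0, 0.0001, 0, 0, 7, 0], [0, 0.0001, 0, 0, 7, 0], [0, 0.0001, 0, 0, 7, 0], [0, 0.0001, 0, 0, 7, 0], [0, 0.0001, 0, 0, 7, 0], [0, 0.0001, 0, 0, 7, 0]],
])

```text
time: 26.52
ee_pos: [0.6696, -0.1373, 0.1764]
eef_rot: [0.689, 0.162, -0.161, -0.688]
ft_force: [-0.5, -2.8, 5.2]
width: 0.0395
```

```bash
python3 - <<'E'
from h import *
show()
E
```

```text
q [ 0.645  0.602 -0.774  1.316  0.416  1.384  0.346] p [ 0.6696 -0.1373  0.1764] t 26.52 Mz 0.047 F [-0.5 -2.8  5.2] Ftool [-1.7 -5.2 -2.3] w 0.0395 j7tq 2.838 yaw 26.4
```

Call:
arm_command([
  [[0, 0.0001, 0, 0, 7, 0], [0, 0.0001, 0, 0, 7, 0], [0, 0.0001, 0, 0, 7, 0], [0, 0.0001, 0, 0, 7, 0], [0, 0.0001, 0, 0, 7, 0]],
])

```text
time: 26.93
ee_pos: [0.6695, -0.1373, 0.1759]
eef_rot: [0.705, -0.053, 0.053, -0.705]
ft_force: [-1.6, -2.1, 4.7]
width: 0.0395
```

```bash
python3 - <<'E'
from h import *
show()
E
```

```text
q [ 0.581  0.571 -0.665  1.321  0.349  1.364 -0.227] p [ 0.6695 -0.1373  0.1759] t 26.93 Mz -0.026 F [-1.6 -2.1  4.7] Ftool [-1.3 -4.7 -2.3] w 0.0395 j7tq 2.848 yaw -8.6
```

Call:
arm_command([
  [[0, 0.0001, 0, 0, 7, 0], [0, 0.0001, 0, 0, 7, 0], [0, 0.0001, 0, 0, 7, 0]],
])

```text
time: 27.18
ee_pos: [0.6694, -0.1372, 0.1757]
eef_rot: [0.684, -0.18, 0.181, -0.683]
ft_force: [-1.8, -1.4, 6.6]
width: 0.0395
```

```bash
python3 - <<'E'
from h import *
show()
E
```

```text
q [ 0.541  0.555 -0.6    1.324  0.311  1.354 -0.571] p [ 0.6694 -0.1372  0.1757] t 27.18 Mz 0.221 F [-1.8 -1.4  6.6] Ftool [-0.9 -6.6 -2.1] w 0.0395 j7tq 2.672 yaw -29.6
```

Call:
arm_command([
  [[0, 0, 0, 0, 4, 0], [0, 0, 0, 0, 4, 0]],
])

```text
time: 27.35
ee_pos: [0.6694, -0.1373, 0.1757]
eef_rot: [0.67, -0.227, 0.227, -0.669]
ft_force: [-2.1, -2.4, 5.5]
width: 0.0395
```

```bash
python3 - <<'E'
from h import *
show()
E
```

```text
q [ 0.525  0.549 -0.576  1.325  0.297  1.351 -0.7  ] p [ 0.6694 -0.1373  0.1757] t 27.35 Mz 0.266 F [-2.1 -2.4  5.5] Ftool [-0.2 -5.5 -3.2] w 0.0395 j7tq 1.122 yaw -37.4
```

Call:
arm_command([
  [[0, 0, 0, 0, 4, 0], [0, 0, 0, 0, 4, 0]],
])

```text
time: 27.52
ee_pos: [0.6694, -0.1371, 0.1756]
eef_rot: [0.653, -0.272, 0.273, -0.652]
ft_force: [0.1, -0.5, 5.2]
width: 0.0396
```

```bash
python3 - <<'E'
from h import *
show()
E
```

```text
q [ 0.51   0.544 -0.552  1.326  0.283  1.348 -0.831] p [ 0.6694 -0.1371  0.1756] t 27.52 Mz 0.280 F [ 0.1 -0.5  5.2] Ftool [ 0.5 -5.2 -0.3] w 0.0396 j7tq 1.301 yaw -45.4
```

Call:
arm_command([
  [[0, 0, 0, 0, 5, 0], [0, 0, 0, 0, 5, 0]],
])

```text
time: 27.68
ee_pos: [0.6701, -0.1366, 0.1755]
eef_rot: [-0.626, 0.328, -0.33, 0.626]
ft_force: [2.8, -1.0, 3.0]
width: 0.0396
```

```bash
python3 - <<'E'
from h import *
show()
E
```

```text
q [ 0.49   0.538 -0.522  1.327  0.266  1.342 -0.996] p [ 0.6701 -0.1366  0.1755] t 27.68 Mz 0.439 F [ 2.8 -1.   3. ] Ftool [ 2.5 -2.9  1.7] w 0.0396 j7tq 1.766 yaw -55.4
```

Call:
arm_command([
  [[0, 0, 0, 0, 6, 0], [0, 0, 0, 0, 6, 0]],
])

```text
time: 27.85
ee_pos: [0.6702, -0.1368, 0.1755]
eef_rot: [-0.588, 0.392, -0.393, 0.588]
ft_force: [2.6, -1.4, 3.4]
width: 0.0394
```

```bash
python3 - <<'E'
from h import *
show()
E
```

```text
q [ 0.466  0.531 -0.485  1.329  0.246  1.338 -1.195] p [ 0.6702 -0.1368  0.1755] t 27.85 Mz 0.386 F [ 2.6 -1.4  3.4] Ftool [ 2.3 -3.4  1.9] w 0.0394 j7tq 2.193 yaw -67.5
```

Call:
arm_command([
  [[0, 0, 0, 0, 0, 0], [0, 0, 0, 0, 0, 0], [0, 0, 0, 0, 0, 0], [0, 0, 0, 0, 0, 0], [0, -0.012, 0, 0, 0, 0], [0, -0.02, 0, 0, 0, 0], [0, -0.02, 0, 0, 0, 0], [0, -0.014, 0, 0, 0, 0]],
], hand=0.72)

```text
time: 28.52
ee_pos: [0.6696, -0.1367, 0.2436]
eef_rot: [-0.589, 0.39, -0.392, 0.59]
ft_force: [-0.5, 0.5, 0.3]
width: 0.0627
```

```bash
python3 - <<'E'
from h import *
show()
to(.497,-.0566,.24)
E
```

```text
q [ 0.461  0.498 -0.492  1.232  0.229  1.463 -1.175] p [ 0.6696 -0.1367  0.2436] t 28.52 Mz -0.024 F [-0.5  0.5  0.3] Ftool [-0.7 -0.3 -0.3] w 0.0627 j7tq -0.033 yaw -67.1
mm [-140.8    3.3 -128. ] rows 3.377520754718616
```

Call:
arm_command([
  [[-0.0235, 0, -0.0213, 0, 0, 0], [-0.0235, 0, -0.0213, 0, 0, 0], [-0.0235, 0, -0.0213, 0, 0, 0], [-0.0235, 0, -0.0213, 0, 0, 0], [-0.0234, 0, -0.0214, 0, 0, 0], [-0.0234, 0, -0.0214, 0, 0, 0], [0, 0, 0, 0, -7, 0], [0, 0, 0, 0, -7, 0], [0, 0, 0, 0, -7, 0], [0, 0, 0, 0, -7, 0], [0, 0, 0, 0, -7, 0], [0, 0, 0, 0, -7, 0]],
])

```text
time: 29.52
ee_pos: [0.4968, -0.0563, 0.2418]
eef_rot: [0.691, -0.151, 0.152, -0.691]
ft_force: [0.6, -0.1, -0.4]
width: 0.0624
```

Call:
arm_command([
  [[0, 0, 0, 0, -7, 0], [0, 0, 0, 0, -7, 0], [0, 0, 0, 0, -7, 0], [0, 0, 0, 0, -7, 0], [0, 0, 0, 0, -7, 0], [0, 0, 0, 0, -7, 0], [0, 0, 0, 0, -7, 0], [0, 0, 0, 0, -7, 0], [0, 0, 0, 0, -7, 0], [0, 0, 0, 0, -7, 0], [0, 0, 0, 0, -7, 0], [0, 0, 0, 0, -7, 0]],
])

```text
time: 30.52
ee_pos: [0.4968, -0.0563, 0.2417]
eef_rot: [0.615, 0.35, -0.349, -0.614]
ft_force: [-0.2, -0.6, -0.4]
width: 0.0627
```

Call:
arm_command([
  [[0, 0, 0, 0, -7, 0], [0, 0, 0, 0, -7, 0], [0, 0, 0, 0, -7, 0], [0, 0, 0, 0, -7, 0], [0, 0, 0, 0, -7, 0], [0, 0, 0, 0, -7, 0], [0, 0, 0, 0, -7, 0], [0, 0, 0, 0, 0, 0]],
])

```text
time: 31.18
ee_pos: [0.4968, -0.0564, 0.2416]
eef_rot: [-0.415, -0.573, 0.573, 0.414]
ft_force: [-0.1, 0.5, -0.1]
width: 0.0623
```

```bash
python3 - <<'E'
from h import *
show()
to(.497,-.0566,.175)
E
```

```text
q [ 0.703  0.097 -0.717  1.724  0.066  1.344  1.863] p [ 0.4968 -0.0564  0.2416] t 31.18 Mz -0.039 F [-0.1  0.5 -0.1] Ftool [ 0.5  0.1 -0. ] w 0.0623 j7tq 2.9 yaw 108.2
mm [-0.2 66.6 -0.1] rows 1.5966142649150614
```

Call:
arm_command([
  [[0, 0.02, 0, 0, 0, 0], [0, 0.02, 0, 0, 0, 0], [0, 0.015, 0, 0, 0, 0], [0, 0.0095, 0, 0, 0, 0], [0, 0, 0, 0, 0, 0]],
])

```text
time: 31.6
ee_pos: [0.4958, -0.0564, 0.1749]
eef_rot: [-0.417, -0.57, 0.571, 0.418]
ft_force: [0.0, 0.3, -0.4]
width: 0.0627
```

Call:
arm_command([
  [[0, 0, 0, 0, 0, 0], [0, 0, 0, 0, 0, 0], [0, 0, 0, 0, 0, 0], [0, 0, 0, 0, 0, 0], [0, 0, 0, 0, 0, 0], [0, 0, 0, 0, 0, 0], [0, 0, 0, 0, 0, 0]],
], hand=0, grip_force=13)

```text
time: 32.18
ee_pos: [0.4971, -0.0567, 0.1769]
eef_rot: [0.417, 0.571, -0.571, -0.416]
ft_force: [-1.1, -1.0, 5.5]
width: 0.0397
```

```bash
python3 - <<'E'
from h import *
show()
E
```

```text
q [ 0.689  0.149 -0.716  1.815  0.105  1.214  1.823] p [ 0.4971 -0.0567  0.1769] t 32.18 Mz 0.022 F [-1.1 -1.   5.5] Ftool [-0.6 -5.5  1.3] w 0.0397 j7tq -0.002 yaw 107.8
```

Call:
arm_command([
  [[0, 0.0001, 0, 0, 7, 0], [0, 0.0001, 0, 0, 7, 0], [0, 0.0001, 0, 0, 7, 0], [0, 0.0001, 0, 0, 7, 0], [0, 0.0001, 0, 0, 7, 0], [0, 0.0001, 0, 0, 7, 0], [0, 0.0001, 0, 0, 7, 0], [0, 0.0001, 0, 0, 7, 0], [0, 0.0001, 0, 0, 7, 0], [0, 0.0001, 0, 0, 7, 0], [0, 0.0001, 0, 0, 7, 0], [0, 0.0001, 0, 0, 7, 0]],
])

```text
time: 33.18
ee_pos: [0.4972, -0.0565, 0.1757]
eef_rot: [0.693, 0.144, -0.143, -0.692]
ft_force: [0.5, -0.4, 4.9]
width: 0.0399
```

```bash
python3 - <<'E'
from h import *
show()
E
```

```text
q [ 0.583  0.135 -0.6    1.822  0.082  1.208  0.368] p [ 0.4972 -0.0565  0.1757] t 33.18 Mz -0.018 F [ 0.5 -0.4  4.9] Ftool [ 0.3 -4.9 -0.6] w 0.0399 j7tq 3.003 yaw 23.5
```

Call:
arm_command([
  [[0, 0.0001, 0, 0, 7, 0], [0, 0.0001, 0, 0, 7, 0], [0, 0.0001, 0, 0, 7, 0], [0, 0.0001, 0, 0, 7, 0], [0, 0.0001, 0, 0, 7, 0]],
])

```text
time: 33.6
ee_pos: [0.4973, -0.0565, 0.1752]
eef_rot: [0.704, -0.071, 0.072, -0.703]
ft_force: [0.2, -0.2, 3.6]
width: 0.0395
```

```bash
python3 - <<'E'
from h import *
show()
E
```

```text
q [ 0.543  0.131 -0.556  1.824  0.074  1.206 -0.237] p [ 0.4973 -0.0565  0.1752] t 33.6 Mz 0.048 F [ 0.2 -0.2  3.6] Ftool [ 0.2 -3.6 -0.2] w 0.0395 j7tq 3.007 yaw -11.5
```

Call:
arm_command([
  [[0, 0.0001, 0, 0, 7, 0], [0, 0.0001, 0, 0, 7, 0], [0, 0.0001, 0, 0, 7, 0]],
])

```text
time: 33.85
ee_pos: [0.4974, -0.0565, 0.1749]
eef_rot: [-0.679, 0.198, -0.199, 0.679]
ft_force: [0.8, -0.2, 5.3]
width: 0.0395
```

```bash
python3 - <<'E'
from h import *
show()
E
```

```text
q [ 0.52   0.128 -0.531  1.825  0.07   1.204 -0.601] p [ 0.4974 -0.0565  0.1749] t 33.85 Mz 0.007 F [ 0.8 -0.2  5.3] Ftool [ 0.8 -5.3  0.2] w 0.0395 j7tq 3.008 yaw -32.6
```

Call:
arm_command([
  [[0, 0, 0, 0, 6, 0], [0, 0, 0, 0, 6, 0]],
])

```text
time: 34.02
ee_pos: [0.4974, -0.0565, 0.1748]
eef_rot: [-0.654, 0.267, -0.268, 0.655]
ft_force: [1.6, -0.6, 2.5]
width: 0.0393
```

```bash
python3 - <<'E'
from h import *
show()
E
```

```text
q [ 0.507  0.127 -0.517  1.826  0.067  1.204 -0.808] p [ 0.4974 -0.0565  0.1748] t 34.02 Mz -0.016 F [ 1.6 -0.6  2.5] Ftool [ 1.5 -2.5  0.7] w 0.0393 j7tq 2.486 yaw -44.5
```

Call:
arm_command([
  [[0, 0, 0, 0, 5, 0], [0, 0, 0, 0, 5, 0]],
])

```text
time: 34.18
ee_pos: [0.4974, -0.0566, 0.1747]
eef_rot: [-0.629, 0.323, -0.324, 0.629]
ft_force: [3.1, -0.2, 1.5]
width: 0.0396
```

```bash
python3 - <<'E'
from h import *
show()
E
```

```text
q [ 0.496  0.126 -0.505  1.827  0.066  1.203 -0.98 ] p [ 0.4974 -0.0566  0.1747] t 34.18 Mz 0.003 F [ 3.1 -0.2  1.5] Ftool [ 1.9 -1.5  2.4] w 0.0396 j7tq 2.051 yaw -54.5
```

Not yet landed (162°); carry on.

Call:
arm_command([
  [[0, 0.0001, 0, 0, 6, 0], [0, 0.0001, 0, 0, 6, 0]],
])

```text
time: 34.35
ee_pos: [0.4974, -0.0566, 0.1746]
eef_rot: [-0.591, 0.387, -0.388, 0.592]
ft_force: [1.2, -0.7, 3.6]
width: 0.0399
```

```bash
python3 - <<'E'
from h import *
show()
E
```

```text
q [ 0.483  0.125 -0.492  1.827  0.063  1.203 -1.188] p [ 0.4974 -0.0566  0.1746] t 34.35 Mz 0.108 F [ 1.2 -0.7  3.6] Ftool [ 1.1 -3.6  0.8] w 0.0399 j7tq 2.571 yaw -66.5
```

Call:
arm_command([
  [[0, 0.0001, 0, 0, 6, 0], [0, 0.0001, 0, 0, 6, 0]],
])

```text
time: 34.52
ee_pos: [0.4975, -0.0566, 0.1745]
eef_rot: [-0.547, 0.447, -0.448, 0.548]
ft_force: [1.1, 0.0, 6.1]
width: 0.0394
```

```bash
python3 - <<'E'
from h import *
show()
E
```

```text
q [ 0.471  0.124 -0.478  1.828  0.061  1.202 -1.396] p [ 0.4975 -0.0566  0.1745] t 34.52 Mz 0.252 F [1.1 0.  6.1] Ftool [ 0.2 -6.1  1.1] w 0.0394 j7tq 2.361 yaw -78.5
```

Call:
arm_command([
  [[0, 0.0001, 0, 0, 6, 0], [0, 0.0001, 0, 0, 6, 0]],
])

```text
time: 34.68
ee_pos: [0.4975, -0.0566, 0.1744]
eef_rot: [0.498, -0.501, 0.503, -0.498]
ft_force: [0.5, -0.3, 5.1]
width: 0.0395
```

```bash
python3 - <<'E'
from h import *
show()
E
```

```text
q [ 0.459  0.122 -0.465  1.829  0.059  1.202 -1.604] p [ 0.4975 -0.0566  0.1744] t 34.68 Mz 0.437 F [ 0.5 -0.3  5.1] Ftool [ 0.3 -5.1  0.5] w 0.0395 j7tq 2.239 yaw -90.5
```

Call:
arm_command([
  [[0, 0, 0, 0, 0, 0], [0, 0, 0, 0, 0, 0], [0, 0, 0, 0, 0, 0], [0, 0, 0, 0, 0, 0], [0, -0.012, 0, 0, 0, 0], [0, -0.02, 0, 0, 0, 0], [0, -0.02, 0, 0, 0, 0], [0, -0.014, 0, 0, 0, 0], [0, 0, 0, 0, -7, 0], [0, 0, 0, 0, -7, 0], [0, 0, 0, 0, -7, 0], [0, 0, 0, 0, -7, 0]],
], hand=0.72)

```text
time: 35.68
ee_pos: [0.4968, -0.0565, 0.2406]
eef_rot: [-0.607, 0.363, -0.363, 0.607]
ft_force: [0.5, -0.7, 0.3]
width: 0.063
```

```bash
python3 - <<'E'
from h import *
show()
to(.5428,-.1829,.24)
E
```

```text
q [ 0.484  0.075 -0.481  1.735  0.036  1.339 -1.084] p [ 0.4968 -0.0565  0.2406] t 35.68 Mz -0.031 F [ 0.5 -0.7  0.3] Ftool [ 0.8 -0.3  0.2] w 0.063 j7tq -3.069 yaw -61.8
mm [133.2   0.7 -19.2] rows 3.1933014350619175
```

Call:
arm_command([
  [[0.0267, 0, -0.0038, 0, 0, 0], [0.0267, 0, -0.0038, 0, 0, 0], [0.0266, 0, -0.0038, 0, 0, 0], [0.0266, 0, -0.0039, 0, 0, 0], [0.0266, 0, -0.0039, 0, 0, 0], [0, 0, 0, 0, 0, 0], [0, 0.02, 0, 0, 0, 0], [0, 0.02, 0, 0, 0, 0], [0, 0.015, 0, 0, 0, 0], [0, 0.0095, 0, 0, 0, 0], [0, 0, 0, 0, 0, 0]],
])

```text
time: 36.6
ee_pos: [0.5409, -0.1829, 0.1737]
eef_rot: [0.606, -0.366, 0.364, -0.605]
ft_force: [-0.3, -0.8, 0.3]
width: 0.0628
```

Call:
arm_command([
  [[0, 0, 0, 0, 0, 0], [0, 0, 0, 0, 0, 0], [0, 0, 0, 0, 0, 0], [0, 0, 0, 0, 0, 0], [0, 0, 0, 0, 0, 0], [0, 0, 0, 0, 0, 0], [0, 0, 0, 0, 0, 0]],
], hand=0, grip_force=13)

```text
time: 37.18
ee_pos: [0.5423, -0.1834, 0.1759]
eef_rot: [-0.605, 0.365, -0.366, 0.606]
ft_force: [0.5, -0.9, 4.7]
width: 0.0399
```

```bash
python3 - <<'E'
from h import *
show()
E
```

```text
q [ 0.573  0.273 -0.386  1.652  0.108  1.237 -0.921] p [ 0.5423 -0.1834  0.1759] t 37.18 Mz 0.033 F [ 0.5 -0.9  4.7] Ftool [ 1.  -4.7  0. ] w 0.0399 j7tq -0.011 yaw -62.2
```

Call:
arm_command([
  [[0, 0, 0, 0, 4, 0], [0, 0, 0, 0, 4, 0]],
])

```text
time: 37.35
ee_pos: [0.5422, -0.1833, 0.1759]
eef_rot: [-0.578, 0.407, -0.408, 0.578]
ft_force: [-1.5, 0.7, 4.9]
width: 0.0396
```

```bash
python3 - <<'E'
from h import *
show()
E
```

```text
q [ 0.559  0.271 -0.369  1.653  0.103  1.236 -1.059] p [ 0.5422 -0.1833  0.1759] t 37.35 Mz 0.379 F [-1.5  0.7  4.9] Ftool [-1.1 -4.9 -1.1] w 0.0396 j7tq 1.662 yaw -70.3
```

Call:
arm_command([
  [[0, 0, 0, 0, 5, 0], [0, 0, 0, 0, 5, 0]],
])

```text
time: 37.52
ee_pos: [0.5423, -0.1831, 0.1757]
eef_rot: [-0.54, 0.456, -0.457, 0.54]
ft_force: [-0.1, -0.2, 4.2]
width: 0.0396
```

```bash
python3 - <<'E'
from h import *
show()
E
```

```text
q [ 0.541  0.269 -0.348  1.654  0.096  1.235 -1.23 ] p [ 0.5423 -0.1831  0.1757] t 37.52 Mz 0.365 F [-0.1 -0.2  4.2] Ftool [ 0.2 -4.2 -0.1] w 0.0396 j7tq 1.856 yaw -80.4
```

Call:
arm_command([
  [[0, 0, 0, 0, 0, 0], [0, 0, 0, 0, 0, 0], [0, 0, 0, 0, 0, 0], [0, 0, 0, 0, 0, 0], [0, -0.012, 0, 0, 0, 0], [0, -0.02, 0, 0, 0, 0], [0, -0.02, 0, 0, 0, 0], [0, -0.013, 0, 0, 0, 0], [0, 0, 0, 0, -7, 0], [0, 0, 0, 0, -7, 0], [0, 0, 0, 0, -7, 0]],
], hand=0.72)

```text
time: 38.43
ee_pos: [0.5421, -0.1834, 0.2414]
eef_rot: [-0.616, 0.347, -0.348, 0.616]
ft_force: [-0.5, -0.1, -0.1]
width: 0.0625
```

```bash
python3 - <<'E'
from h import *
show()
to(.6238,-.0107,.24)
E
```

```text
q [ 0.575  0.231 -0.387  1.562  0.089  1.365 -0.847] p [ 0.5421 -0.1834  0.2414] t 38.43 Mz 0.009 F [-0.5 -0.1 -0.1] Ftool [-0.2  0.1 -0.5] w 0.0625 j7tq -3.071 yaw -58.8
mm [-105.4    1.4  159.3] rows 3.8211353173703975
```

Call:
arm_command([
  [[-0.0176, 0, 0.0265, 0, 0, 0], [-0.0176, 0, 0.0265, 0, 0, 0], [-0.0176, 0, 0.0266, 0, 0, 0], [-0.0176, 0, 0.0266, 0, 0, 0], [-0.0175, 0, 0.0266, 0, 0, 0], [-0.0175, 0, 0.0266, 0, 0, 0], [0, 0, 0, 0, 0, 0], [0, 0.02, 0, 0, 0, 0], [0, 0.02, 0, 0, 0, 0], [0, 0.015, 0, 0, 0, 0], [0, 0.0095, 0, 0, 0, 0], [0, 0, 0, 0, 0, 0]],
])

```text
time: 39.43
ee_pos: [0.6239, -0.0114, 0.1741]
eef_rot: [0.615, -0.35, 0.348, -0.614]
ft_force: [-0.1, 0.5, 0.3]
width: 0.0624
```

Call:
arm_command([
  [[0, 0, 0, 0, 0, 0], [0, 0, 0, 0, 0, 0], [0, 0, 0, 0, 0, 0], [0, 0, 0, 0, 0, 0], [0, 0, 0, 0, 0, 0], [0, 0, 0, 0, 0, 0], [0, 0, 0, 0, 0, 0]],
], hand=0, grip_force=13)

```text
time: 40.02
ee_pos: [0.6247, -0.0102, 0.1765]
eef_rot: [-0.615, 0.349, -0.349, 0.615]
ft_force: [-3.2, 3.1, 5.6]
width: 0.0393
```

Call:
arm_command([
  [[0, 0, 0, 0, 5, 0], [0, 0, 0, 0, 5, 0]],
])

```text
time: 40.18
ee_pos: [0.6247, -0.0105, 0.1763]
eef_rot: [-0.581, 0.402, -0.402, 0.582]
ft_force: [-1.9, 2.7, 4.1]
width: 0.0396
```

```bash
python3 - <<'E'
from h import *
show()
E
```

```text
q [ 0.287  0.395 -0.444  1.505  0.173  1.28  -1.387] p [ 0.6247 -0.0105  0.1763] t 40.18 Mz 0.309 F [-1.9  2.7  4.1] Ftool [-3.2 -4.1 -0.8] w 0.0396 j7tq 2.137 yaw -69.4
```

Call:
arm_command([
  [[0, 0, 0, 0, 5, 0], [0, 0, 0, 0, 5, 0]],
])

```text
time: 40.35
ee_pos: [0.6249, -0.0106, 0.1762]
eef_rot: [-0.544, 0.452, -0.452, 0.544]
ft_force: [-1.0, 1.5, 3.6]
width: 0.0396
```

```bash
python3 - <<'E'
from h import *
show()
E
```

```text
q [ 0.266  0.391 -0.416  1.506  0.162  1.278 -1.554] p [ 0.6249 -0.0106  0.1762] t 40.35 Mz 0.344 F [-1.   1.5  3.6] Ftool [-1.7 -3.6 -0.7] w 0.0396 j7tq 1.736 yaw -79.4
```

Call:
arm_command([
  [[0, 0, 0, 0, 0, 0], [0, 0, 0, 0, 0, 0], [0, 0, 0, 0, 0, 0], [0, 0, 0, 0, 0, 0], [0, -0.012, 0, 0, 0, 0], [0, -0.02, 0, 0, 0, 0], [0, -0.02, 0, 0, 0, 0], [0, -0.013, 0, 0, 0, 0], [0, 0, 0, 0, -7, 0], [0, 0, 0, 0, -7, 0], [0, 0, 0, 0, -7, 0]],
], hand=0.72)

```text
time: 41.27
ee_pos: [0.625, -0.0112, 0.2416]
eef_rot: [-0.619, 0.342, -0.342, 0.619]
ft_force: [0.0, -0.3, -0.7]
width: 0.0625
```

```bash
python3 - <<'E'
from h import *
show()
to(.6697,-.1369,.24)
E
```

```text
q [ 0.306  0.362 -0.473  1.413  0.165  1.405 -1.177] p [ 0.625  -0.0112  0.2416] t 41.27 Mz 0.032 F [ 0.  -0.3 -0.7] Ftool [ 0.2  0.7 -0.1] w 0.0625 j7tq -3.015 yaw -57.8
mm [130.2   1.7 -29.1] rows 3.1227207966145007
```

Call:
arm_command([
  [[0.026, 0, -0.0058, 0, 0, 0], [0.026, 0, -0.0058, 0, 0, 0], [0.026, 0, -0.0058, 0, 0, 0], [0.0261, 0, -0.0058, 0, 0, 0], [0.0261, 0, -0.0059, 0, 0, 0], [0, 0, 0, 0, 0, 0], [0, 0.02, 0, 0, 0, 0], [0, 0.02, 0, 0, 0, 0], [0, 0.015, 0, 0, 0, 0], [0, 0.0095, 0, 0, 0, 0], [0, 0, 0, 0, 0, 0]],
])

```text
time: 42.18
ee_pos: [0.6677, -0.1371, 0.1741]
eef_rot: [0.618, -0.345, 0.343, -0.618]
ft_force: [-1.0, -0.4, 0.1]
width: 0.0625
```

Call:
arm_command([
  [[0, 0, 0, 0, 0, 0], [0, 0, 0, 0, 0, 0], [0, 0, 0, 0, 0, 0], [0, 0, 0, 0, 0, 0], [0, 0, 0, 0, 0, 0], [0, 0, 0, 0, 0, 0], [0, 0, 0, 0, 0, 0]],
], hand=0, grip_force=13)

```text
time: 42.77
ee_pos: [0.6691, -0.1373, 0.177]
eef_rot: [-0.618, 0.343, -0.344, 0.618]
ft_force: [0.2, 0.3, 4.7]
width: 0.0398
```

Call:
arm_command([
  [[0, 0, 0, 0, 5, 0], [0, 0, 0, 0, 5, 0]],
])

```text
time: 42.93
ee_pos: [0.6693, -0.1371, 0.1769]
eef_rot: [-0.585, 0.397, -0.398, 0.585]
ft_force: [2.1, -0.3, 3.4]
width: 0.04
```

```bash
python3 - <<'E'
from h import *
show()
E
```

```text
q [ 0.395  0.511 -0.376  1.334  0.186  1.329 -1.175] p [ 0.6693 -0.1371  0.1769] t 42.93 Mz 0.347 F [ 2.1 -0.3  3.4] Ftool [ 1.  -3.4  1.8] w 0.04 j7tq 2.109 yaw -68.4
```

Call:
arm_command([
  [[0, 0, 0, 0, 5, 0], [0, 0, 0, 0, 5, 0]],
])

```text
time: 43.1
ee_pos: [0.6691, -0.1372, 0.1768]
eef_rot: [-0.548, 0.447, -0.447, 0.548]
ft_force: [0.5, -0.1, 2.4]
width: 0.0398
```

```bash
python3 - <<'E'
from h import *
show()
E
```

```text
q [ 0.374  0.507 -0.345  1.335  0.171  1.327 -1.34 ] p [ 0.6691 -0.1372  0.1768] t 43.1 Mz 0.410 F [ 0.5 -0.1  2.4] Ftool [ 0.2 -2.4  0.5] w 0.0398 j7tq 1.714 yaw -78.4
```

All firm. Let go, rise clear, take a last look.

Call:
arm_command([
  [[0, 0, 0, 0, 0, 0], [0, 0, 0, 0, 0, 0], [0, 0, 0, 0, 0, 0], [0, 0, 0, 0, 0, 0], [0, -0.012, 0, 0, 0, 0], [0, -0.02, 0, 0, 0, 0], [0, -0.02, 0, 0, 0, 0], [0, -0.03, 0, 0, 0, 0], [0, -0.03, 0, 0, 0, 0], [0, 0, 0, 0, 0, 0], [0, 0, 0, 0, 0, 0]],
], hand=0.72)

```text
time: 44.02
ee_pos: [0.6695, -0.1371, 0.2913]
eef_rot: [-0.548, 0.444, -0.447, 0.55]
ft_force: [0.2, -0.4, -0.9]
width: 0.0627
```

```bash
python3 - <<'E'
from h import *
show()
c=vision.camera("scene"); cv2.imwrite("pics/fin.png",c["pixels"])
E
```

```text
q [ 0.363  0.463 -0.348  1.158  0.154  1.54  -1.32 ] p [ 0.6695 -0.1371  0.2913] t 44.02 Mz -0.035 F [ 0.2 -0.4 -0.9] Ftool [0.4 0.9 0.1] w 0.0627 j7tq 0.011 yaw -78.2
```

View pics/fin.png

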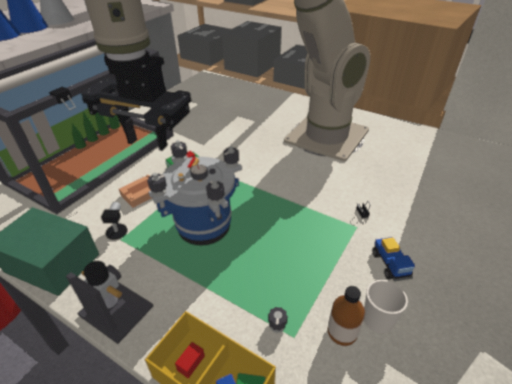

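The picture shows the gripper at about (140,110), clear above the pot. The four nuts are at about (215,188), (157,183), (180,150) and (231,155). The bystanders in this view look unmoved.

```bash
python3 -c "
from bench import r
print(r.close_job())"
```

```text
the job is handed in; nothing more can be done
None
```

I tightened all four nuts clockwise in cross order and handed the job in at about 44 s. First the nut at (0.62, -0.01), then the one across at (0.54, -0.18), then the nuts at (0.67, -0.14) and (0.50, -0.06). I used an 11–13 N grip so that the pads would slip before a nut could be forced.

**Torque checks:** On the last turn the wrist moment read about 0.34, 0.37, 0.41 and 0.44 N m in that order, all in the 0.3–0.5 firm range. The first three were re-gripped and checked after all four were down; the fourth was not re-gripped.

**Reading that disagreed:** On the first nut, before the last pair was tightened, the pads slipped at only about 0.25 N m at 11 N and 0.30 at 13 N, below the stated 0.45. The white mark had not moved after the 11 N try, so the nut was holding. At the final check it read 0.34.

**Not measured:** I did not measure the nut forces on the lid or the lid's level directly. I inferred both from the torques.

**End state:** The gripper is open and clear of the pot, with wrist force near zero. The bystanders visible in the last scene picture look unmoved. I judged that by eye, and the green truck is mostly hidden in that view.

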